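Dig the stain-paste jar out from among the bottles

ROBOT

A 7-joint arm with a two-finger parallel gripper is mounted at the origin on the work surface. World frame = base frame: x ahead of the robot, y to its left, z up, the work surface at z = 0. Lengths are in m, angles in rad, forces in N, time in s.
With the tool pointing down it reaches from about 0.425 to 0.95 m from the base axis. Payload 16.7 kg.
Tool frame: the origin (TCP) lies between the finger pads; the fingertips stand 8 mm ahead of it and the grasp point (between the pads) lies 11 mm behind it; z points along the fingers, y is the line along which they close (so a half turn about z gives the same grasp; the last joint's range is limited). The gripper opens to 94 mm and grips with 3 to 60 N. Pads are 16 mm wide; open, the fingers measure 119 mm over their backs; the gripper's body (75 mm by 177 mm) begins 78 mm behind the grasp point.
Start: joints at [-1.353, 0.426, 0.074, 1.606, -0.034, 1.111, -0.067], TCP at [0.243, 0.63, 0.213] pointing down, gripper open.
Joint ranges: [-2.85, 2.85], [-0.5, 2.14], [-1.23, 1.37], [0.21, 2.46], [-1.02, 4.16], [0.16, 2.05], [-2.73, 2.73]. Speed limits (rad/s): [1.89, 1.89, 2.39, 2.39, 3.01, 3.01, 3.01].

INTERFACE

Orientations are given as a rotation vector (axis times angle).
In Python, from rig import observe, get_image, hand_in gives the robot as it stands.
- The arm moves only by the tool jog_arm, never from a script. Its argument "deltas" is a list that holds one entry, the list of rows, each a list of 7 numbers: the finger opening in mm, from 0 to 94, then the shift along the tool's x, y, z in mm, then the turn, a rotation vector about the tool's x, y, z in rad. A call has 1 to 5 rows; each row shifts and turns the commanded pose from where the row before left it, along the tool's axes as they then stand; what a row does not reach is not made up. A row lasts 1/12 s, in which the tool goes at most 41.7 mm and 7.16 degrees, less where a joint would pass 70% of its speed; a pose out of reach is approached as far as the arm can. A call with a gripper value outside its range is refused whole. The fingers move at their own pace and stop on an object; "squeeze" is the grip in N (left out, the last holds). Time passes only in rows, so rows that do not move let the fingers close. It gives the time, the measured TCP pose, the force, the opening and the grip force at its end, in the units of the state.
- observe(): the state, without advancing time (a new reading comes with each control period).
- get_image(name): name is "scene" or "top"; returns a dict with "image" (400x640x3 uint8, blue, green, red), "K" (3x3 intrinsics, pixels), "camera_from_world" (4x4, takes a point from world to camera coordinates). Camera axes: x right, y up, looking along -z (the intrinsics and any distortion apply to the point x, -y, -z); pixel columns grow to the right and rows downward; lengths in m; the calibration is good to about 2 mm. A picture is of the moment at which its call begins. There is no depth.
- hand_in(): hands the job in; it is judged then, once.
The state is a dict: "time": time; "joint_positions": joint angles; "joint_velocities": joint speeds; "effort": joint torques, N m; "tcp_pos": TCP position; "orientation": TCP orientation; "contact_force": force on the tool from outside, world axes, zero at the start; "wrist_torque": the same for the moment, N m; "finger_gap": finger opening in m; "gripper_force": force on a finger pad.
Only numpy, scipy, OpenCV 4.12 (cv2) and the standard library are available. Lean on these libraries where they do the work, as an engineer would, in place of code of your own. Each camera call takes 0.05 s, during which the arm holds its last target. There are 200 camera calls.

TASK

The yellow-lidded jar of stain paste is boxed in by the three bottles on the metal tray. First move all three bottles onto the grey rubber mat, then take the jar out and set it in the blue dish, and only after that stand every bottle back upright on the same black pad of the tray that it came from. Do not knock anything over, and leave the blue-lidded jar, the orange cup and the brush where they are.

Things in the scene. Friction and masses are not known exactly. Their poses are not given: they have to be found in the camera images.
- bottle_amber: Amber glass round bottle, 48 mm across and 130 mm tall: body of 48 mm diameter up to 88 mm, a shoulder, then a screw cap of 36 mm diameter from 98 mm to 130 mm above its base. About 0.25 kg. Origin: centre of its underside, z up along the bottle. Stands at the start on one of the tray's three black pads; which one differs from run to run. Black cap, cream label.
- bottle_green: Green plastic round bottle, 48 mm across and 130 mm tall: body of 48 mm diameter up to 88 mm, a shoulder, then a screw cap of 36 mm diameter from 98 mm to 130 mm above its base. About 0.25 kg. Origin: centre of its underside, z up along the bottle. Stands at the start on one of the tray's three black pads; which one differs from run to run. White cap, cream label.
- bottle_white: White plastic round bottle, 48 mm across and 130 mm tall: body of 48 mm diameter up to 88 mm, a shoulder, then a screw cap of 36 mm diameter from 98 mm to 130 mm above its base. About 0.25 kg. Origin: centre of its underside, z up along the bottle. Stands at the start on one of the tray's three black pads; which one differs from run to run. Red cap, cream label.
- paste_jar: The jar to fetch: white round jar with a yellow lid, a straight cylinder 48 mm across and 45 mm tall, about 0.09 kg. Origin: centre of its underside, z up. Stands at the start in the middle of the tray, with a bottle close on three sides of it (6 mm gaps) and the tray's back plate beyond the fourth.
- tray: Aluminium tray, 200 x 200 mm, fixed to the bench. Origin: centre of its underside. Floor top 5 mm above the bench; rim 18 mm high on three sides, back plate 45 mm high along its +x side (at x = +98 mm). Three round black pads (54 mm across, flush with the floor) mark the bottles' places, centred in the tray's frame at (-55, 0), (0, +55) and (0, -55) mm. The paste jar stands at the tray's centre.
- mat: Grey rubber mat, 190 x 190 x 3 mm, lying flat, fixed: the side area for the bottles. Origin: centre of its underside; x and y along its edges. Three bottles fit on it with 100 mm between centres.
- dish: Blue round dish, fixed, 90 mm across outside and 82 mm inside, rim 10 mm high, flat floor 4 mm above the bench: the place for the paste jar. Origin: centre of its underside.
- spare_jar: Bystander, not to be moved: a jar exactly like the paste jar but with a blue lid, standing on the bench. Origin: centre of its underside.
- dose_cup: Bystander, not to be moved: orange dosing cup, 36 mm across and 30 mm tall, standing in a front corner of the tray, about (-73, +73) mm in the tray's frame. Origin: centre of its underside.
- brush: Bystander, not to be moved: wooden clothes brush lying bristles down, 130 x 45 x 34 mm, long along its x. Origin: centre of its underside.

How it is judged:
On the way, in this order (a step that is already met when the one before it is completed fails the run):
1. all three bottles stand upright and released on the rubber mat, the paste jar still in its place on the tray (x of bottle_amber in the frame of mat between -0.085 and 0.085 m and y of bottle_amber in the frame of mat between -0.085 and 0.085 m and z of each of bottle_amber, bottle_green, bottle_white in the frame of mat below 0.007 m and linear speed of each of bottle_amber, bottle_green, bottle_white below 0.02 m/s and angle between each of bottle_amber, bottle_green, bottle_white's own z axis and vertical below 0.12 rad and contact force between the fingers and bottle_amber below 0.3 N and x of bottle_green in the frame of mat between -0.085 and 0.085 m and y of bottle_green in the frame of mat between -0.085 and 0.085 m and contact force between the fingers and bottle_green below 0.3 N and x of bottle_white in the frame of mat between -0.085 and 0.085 m and y of bottle_white in the frame of mat between -0.085 and 0.085 m and contact force between the fingers and bottle_white below 0.3 N and distance of paste_jar from where it was at the start of the episode below 0.02 m), for 0.2 s.
2. the paste jar sits flat and released in the blue dish while all three bottles still stand on the mat (horizontal distance between paste_jar and dish below 0.018 m and z of paste_jar in the frame of dish below 0.008 m and linear speed of each of paste_jar, bottle_amber, bottle_green, bottle_white below 0.02 m/s and angle between each of paste_jar, bottle_amber, bottle_green, bottle_white's own z axis and vertical below 0.12 rad and contact force between the fingers and paste_jar below 0.3 N and x of bottle_amber in the frame of mat between -0.085 and 0.085 m and y of bottle_amber in the frame of mat between -0.085 and 0.085 m and z of each of bottle_amber, bottle_green, bottle_white in the frame of mat below 0.007 m and contact force between the fingers and bottle_amber below 0.3 N and x of bottle_green in the frame of mat between -0.085 and 0.085 m and y of bottle_green in the frame of mat between -0.085 and 0.085 m and contact force between the fingers and bottle_green below 0.3 N and x of bottle_white in the frame of mat between -0.085 and 0.085 m and y of bottle_white in the frame of mat between -0.085 and 0.085 m and contact force between the fingers and bottle_white below 0.3 N), for 0.2 s.
At the end, for the whole second after the job is handed in: Each bottle stands upright, released and at rest within 15 mm of where it stood at the start, and the yellow-lidded jar sits flat, released and at rest inside the blue dish (centre within 18 mm of the dish's centre) (distance of each of bottle_amber, bottle_green, bottle_white from where it was at the start of the episode below 0.015 m and linear speed of each of bottle_amber, bottle_green, bottle_white, paste_jar below 0.02 m/s and angle between each of bottle_amber, bottle_green, bottle_white, paste_jar's own z axis and vertical below 0.12 rad and contact force between the fingers and bottle_amber below 0.3 N and contact force between the fingers and bottle_green below 0.3 N and contact force between the fingers and bottle_white below 0.3 N and horizontal distance between paste_jar and dish below 0.018 m and z of paste_jar in the frame of dish below 0.008 m and contact force between the fingers and paste_jar below 0.3 N); the robot touches nothing.
It fails at once if the blue-lidded jar is moved by more than 25 mm or tipped (distance of spare_jar from where it was at the start of the episode above 0.025 m or angle between spare_jar's own z axis and vertical above 0.5 rad).
It fails at once if the clothes brush is moved by more than 25 mm or tipped (distance of brush from where it was at the start of the episode above 0.025 m or angle between brush's own z axis and vertical above 0.5 rad).
It fails at once if the orange cup is moved by more than 25 mm or tipped (distance of dose_cup from where it was at the start of the episode above 0.025 m or angle between dose_cup's own z axis and vertical above 0.5 rad).
It fails at once if a bottle or the paste jar is knocked over (angle between any of bottle_amber, bottle_green, bottle_white, paste_jar's own z axis and vertical above 0.7 rad).
It also fails if it takes over 147 s, if anything falls off the work surface, if the arm or the gripper's body presses on something with over 40 N, if the wrist force passes 120 N, or if a joint passes its speed limit or range.

## Working session

There is one attempt and no reset: what is moved stays moved. The work goes in short steps, Python scripts to look and compute and a tool call to move; the robot and the scene stay as the last step left them, time stands still between calls to the robot, and variables do not carry over. Pictures are saved under pics/ and viewed, at most 14 in all, crops included, and the job is handed in when it is done.

Besides the shell and the picture viewer there is one more tool, called by a JSON object that holds its "fn" and its "kwargs". jog_arm: Moves the arm, as the interface text tells. Its arguments: {"type":"object","properties":{"deltas":{"type":"array"},"squeeze":{"type":"number"}},"required":["deltas"]}

```bash
mkdir -p pics; ls
python3 - <<'E'
from rig import observe,get_image
import cv2
s=observe();print({k:(s[k]) for k in('time','tcp_pos','orientation','finger_gap','contact_force')})
for n in('scene','top'):
    g=get_image(n);cv2.imwrite(f'pics/{n}0.png',g['image']);print(n,g['K'],g['camera_from_world'],g.keys())
E
```

```text
pics
{'time': 0.0, 'tcp_pos': array([0.24257708, 0.62945994, 0.21278149]), 'orientation': array([-5.74534755e-01, -3.08844615e+00,  1.94511518e-03]), 'finger_gap': 0.09438985858362266, 'contact_force': array([0.61908422, 0.1341029 , 0.01194668])}
scene [[401.25884281   0.         319.85577708]
 [  0.         401.25884281 202.27374266]
 [  0.           0.           1.        ]] [[ 0.42354883  0.90584258  0.00745746 -0.2149929 ]
 [-0.62246645  0.28504871  0.72889145  0.31770641]
 [ 0.65813517 -0.31336314  0.68458867 -1.36068163]
 [ 0.          0.          0.          1.        ]] dict_keys(['image', 'K', 'camera_from_world'])
top [[468.86447406   0.         321.40560232]
 [  0.         468.86447406 196.47998719]
 [  0.           0.           1.        ]] [[-8.52701667e-04 -9.99988535e-01 -4.71200801e-03 -3.10653909e-03]
 [ 9.94393519e-01 -1.34615677e-03  1.05734185e-01 -5.42119758e-01]
 [-1.05739316e-01 -4.59543051e-03  9.94383266e-01 -1.19955355e+00]
 [ 0.00000000e+00  0.00000000e+00  0.00000000e+00  1.00000000e+00]] dict_keys(['image', 'K', 'camera_from_world'])
```

View pics/scene0.png

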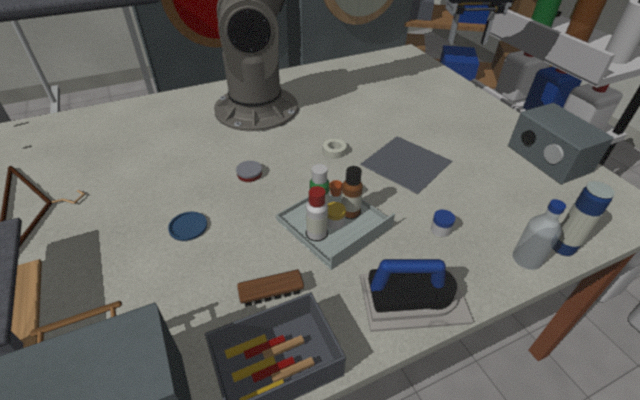

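View pics/top0.png

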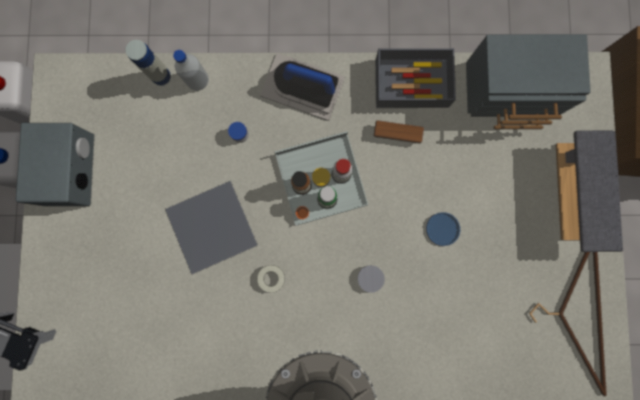

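The scene view shows the tray near (335,222), with red-, white- and black-capped bottles round the yellow jar. The dish is at (188,226), the mat at (406,163), the blue-lidded jar at (443,222) and the brush at (270,287). In the top view the tray is at (321,178), the mat at (211,227), the dish at (442,229) and the gripper at the far lower left. Next I'll take enlarged crops to get exact points.

Run:
```python
import cv2
a=cv2.imread('pics/top0.png');b=cv2.imread('pics/scene0.png')
cv2.imwrite('pics/topc.png',cv2.resize(a[125:235,255:385],None,fx=5,fy=5,interpolation=cv2.INTER_CUBIC))
cv2.imwrite('pics/scenec.png',cv2.resize(b[155:270,270:400],None,fx=5,fy=5,interpolation=cv2.INTER_CUBIC))
```

```text
(no output)
```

View pics/topc.png

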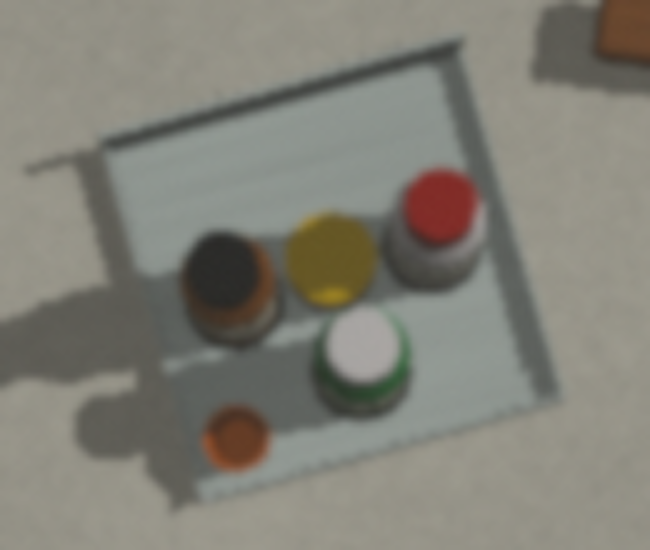

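View pics/scenec.png

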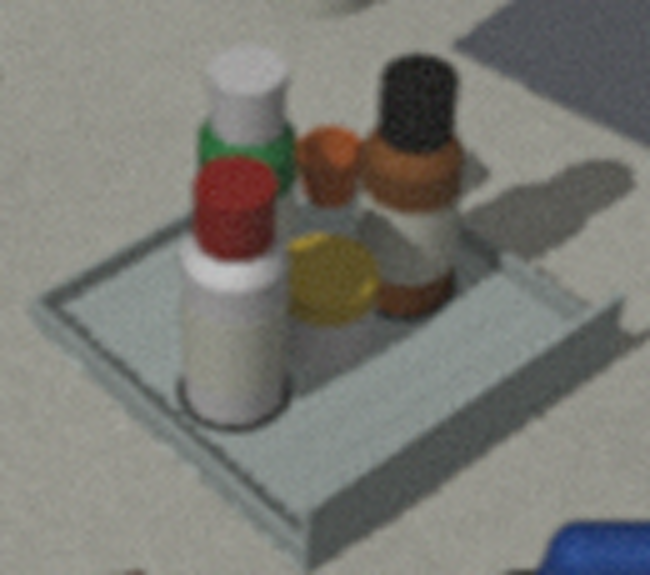

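Top crop: cap centres are red (442,205), white (363,343) and black (222,270), with the yellow lid at (331,258). Scene crop: the same tops are at about red (237,185), white (247,72), black (420,81) and yellow (331,269). Now triangulating these, plus the mat, dish and bystanders.

```bash
cat > vis.py <<'E'
import numpy as np,cv2
from rig import get_image,observe
def proj(g):
    M=np.diag([1,-1,-1])@g['camera_from_world'][:3]
    return g['K']@M
def tri(P1,p1,P2,p2):
    X=cv2.triangulatePoints(P1,P2,np.float64(p1).reshape(2,1),np.float64(p2).reshape(2,1))[:,0];return X[:3]/X[3]
def onz(P,p,z):  # pixel -> world point at height z
    H=np.c_[P[:,:2],P[:,2]*z+P[:,3]];q=np.linalg.solve(H,[p[0],p[1],1]);return q[:2]/q[2]
E
python3 - <<'E'
from vis import *
np.set_printoptions(precision=4,suppress=True)
T,S=get_image('top'),get_image('scene');PT,PS=proj(T),proj(S)
c=lambda p,o:((p[0]+.5)/5-.5+o[0],(p[1]+.5)/5-.5+o[1])
for n,a,b in[('white(red)',(442,205),(237,185)),('green',(363,343),(247,72)),('amber',(222,270),(420,81)),('paste',(331,258),(331,269))]:
    t=c(a,(255,125));s=c(b,(270,155));z=.135 if n!='paste' else .05
    print(n,tri(PT,t,PS,s),'top@z',onz(PT,t,z),'scene@z',onz(PS,s,z))
def seg(img,box,lo,hi):
    x0,y0,x1,y1=box;h=cv2.cvtColor(img[y0:y1,x0:x1],cv2.COLOR_BGR2HSV);m=cv2.inRange(h,lo,hi)
    k=max(cv2.findContours(m,0,1)[0],key=cv2.contourArea)+np.array([x0,y0]);return k
ks={}
for nm,bt,bs,lo,hi in[('dish',(410,200,475,260),(155,200,220,250),(95,80,40),(120,255,255)),
  ('mat',(155,175,265,280),(350,130,460,200),(100,18,30),(130,90,130)),('spare',(215,110,260,150),(425,200,460,225),(105,130,40),(125,255,255)),
  ('brush',(365,110,435,150),(230,265,310,305),(3,90,50),(18,255,255))]:
    o=[]
    for g,b in((T,bt),(S,bs)):
        k=seg(g['image'],b,lo,hi);h=cv2.convexHull(k);m=cv2.moments(h);o.append((m['m10']/m['m00'],m['m01']/m['m00']));ks[nm,len(o)]=h
        print(nm,cv2.contourArea(h),cv2.boundingRect(h))
    print(nm,o,tri(PT,o[0],PS,o[1]),onz(PT,o[0],.005),onz(PS,o[1],.005))
for i,P in((1,PT),(2,PS)):
    w=np.float32([onz(P,p[0],.003) for p in ks['mat',i]]);r=cv2.minAreaRect(w);print('mat rect',r,cv2.boxPoints(r))
t=[onz(PT,c(p,(255,125)),z) for p,z in(((103,142),.045),((462,42),.045),((200,500),.018),((562,398),.018))]
print('tray corners',t,np.mean(t,0),np.linalg.norm(t[0]-t[1]),np.linalg.norm(t[2]-t[3]))
for a,b in((0,1),(2,3)):
    d=t[b]-t[a];print('edge angle',np.degrees(np.arctan2(*d[::-1])))
print('cup',onz(PT,c((238,435),(255,125)),.03))
E
```

```text
white(red) [ 0.606  -0.0554  0.1344] top@z [ 0.6055 -0.0563] scene@z [ 0.6072 -0.0544]
green [ 0.5388 -0.018   0.1346] top@z [ 0.5387 -0.0181] scene@z [ 0.5393 -0.0181]
amber [0.5748 0.0505 0.1328] top@z [0.5741 0.0496] scene@z [0.5775 0.0501]
paste [ 0.5929 -0.0012  0.0513] top@z [ 0.5926 -0.0023] scene@z [0.5924 0.001 ]
dish 699.0 (427, 214, 30, 31)
dish 794.0 (169, 212, 38, 28)
dish [(441.570577014783, 229.0388650453028), (187.41372795969772, 225.67212426532325)] [ 0.4573 -0.323   0.0044] [ 0.4575 -0.3217] [ 0.4572 -0.3243]Traceback (most recent call last):
  File "<stdin>", line 17, in <module>
ZeroDivisionError: float division by zero
```

Run:
```python
from vis import *
np.set_printoptions(precision=4,suppress=True)
T,S=cv2.imread('pics/top0.png'),cv2.imread('pics/scene0.png')
g=get_image('top');PT=proj(g);PS=proj(get_image('scene'))
def hull(img,box,seed,tol=9):
    x0,y0,x1,y1=box;im=cv2.GaussianBlur(img[y0:y1,x0:x1],(3,3),0)
    m=np.zeros((im.shape[0]+2,im.shape[1]+2),np.uint8)
    cv2.floodFill(im,m,(seed[0]-x0,seed[1]-y0),255,(tol,)*3,(tol,)*3,4|cv2.FLOODFILL_FIXED_RANGE|cv2.FLOODFILL_MASK_ONLY)
    k=max(cv2.findContours(m[1:-1,1:-1],0,1)[0],key=cv2.contourArea);return cv2.convexHull(k+np.array([x0,y0]))
for n,im,P,b,s in(('top',T,PT,(155,175,265,280),(211,227)),('scene',S,PS,(350,130,460,200),(406,163))):
    h=hull(im,b,s,22);w=np.float32([onz(P,p[0],.003) for p in h]);r=cv2.minAreaRect(w);print('mat',n,r,cv2.boxPoints(r).tolist())
c=lambda p,o:((p[0]+.5)/5-.5+o[0],(p[1]+.5)/5-.5+o[1])
t=[onz(PT,c(p,(255,125)),z) for p,z in(((103,142),.045),((462,42),.045),((200,500),.018),((562,398),.018))]
print('tray',np.array(t).tolist(),np.mean(t,0))
print('cup',onz(PT,c((238,435),(255,125)),.03),'spare',onz(PT,(237.5,131),.045),'brush',onz(PT,(398,131),.03),[onz(PT,p,0) for p in((271,279),(370,279))])
```

```text
mat top ((0.46430766582489014, 0.2911851108074188), (0.18639516830444336, 0.18768998980522156), 23.783720016479492) [[0.34117865562438965, 0.33947503566741943], [0.4168712794780731, 0.16772475838661194], [0.5874366760253906, 0.2428951859474182], [0.5117440223693848, 0.4146454632282257]]
mat scene ((0.46417951583862305, 0.29125654697418213), (0.18824969232082367, 0.1893271654844284), 23.754732131958008) [[0.3398965001106262, 0.3399844765663147], [0.4161617159843445, 0.1666974425315857], [0.5884625315666199, 0.24252861738204956], [0.5121973156929016, 0.41581565141677856]]
tray [[0.6547504331371429, 0.1168038207107069], [0.7076708459680994, -0.07102838202571962], [0.46907381124169734, 0.06681941730845681], [0.5226229984013699, -0.12386613796423558]] [ 0.5885 -0.0028]
cup [0.5024 0.0464] spare [0.7136 0.2164] brush [ 0.7165 -0.2072] [array([0.3268, 0.1294]), array([ 0.3267, -0.1312])]
```

```bash
cat > go.py <<'E'
import sys,numpy as np
from scipy.spatial.transform import Rotation as R
from rig import observe
s=observe();r=R.from_rotvec(s['orientation']);p=np.array(s['tcp_pos'])
np.set_printoptions(precision=4,suppress=True)
print('t',round(s['time'],2),'tcp',p,'gap',round(s['finger_gap'],4),'F',s['contact_force'],'j',s['joint_positions'])
for a in sys.argv[1:]:
    q=np.array(eval(a));print(a,'tool shift mm',(r.inv().apply(q-p)*1000).round(1));p=q
down=R.from_matrix(np.array([[-1,0,0],[0,1,0],[0,0,-1.]])) 
print('tool z',r.apply([0,0,1]),'yaw of y',np.degrees(np.arctan2(*r.apply([0,1,0])[[1,0]])))
E
python3 go.py "(.575,.05,.2)" "(.575,.05,.113)" "(.575,.05,.2)" "(.49,.357,.2)" "(.49,.357,.111)"
```

```text
t 0.3 tcp [0.2427 0.6297 0.2133] gap 0.0941 F [-0.1972 -0.826   0.0808] j [-1.3525  0.4263  0.0739  1.6062 -0.0341  1.1108 -0.0671]
(.575,.05,.2) tool shift mm [-518.6 -421.4   13.4]
(.575,.05,.113) tool shift mm [-0.  0. 87.]
(.575,.05,.2) tool shift mm [  0.  -0. -87.]
(.49,.357,.2) tool shift mm [189.7 255.9  -0.1]
(.49,.357,.111) tool shift mm [-0.  0. 89.]
tool z [-0.0002 -0.0004 -1.    ] yaw of y 68.9201797772523
```

{"fn": "jog_arm", "kwargs": {"deltas": [[[60,-24,-19,0,0,0,0],[60,-24,-19,0,0,0,0],[60,-24,-19,0,0,0,0],[60,-24,-19,0,0,0,0],[60,-24,-19,0,0,0,0]]], "squeeze": 20}}

```text
time: 0.72
tcp_pos: [0.3211, 0.4966, 0.2134]
orientation: [-0.574, -3.089, 0.0]
contact_force: [-0.4, 0.9, 0.3]
finger_gap: 0.0643
gripper_force: 0.0
```

{"fn": "jog_arm", "kwargs": {"deltas": [[[60,-27,-22,1,0,0,0],[60,-27,-22,1,0,0,0],[60,-27,-22,1,0,0,0],[60,-27,-22,1,0,0,0],[60,-27,-22,1,0,0,0]]]}}

```text
time: 1.13
tcp_pos: [0.4075, 0.3453, 0.2086]
orientation: [0.574, 3.089, 0.001]
contact_force: [0.5, 0.2, -0.4]
finger_gap: 0.0596
gripper_force: 0.0
```

{"fn": "jog_arm", "kwargs": {"deltas": [[[60,-27,-22,1,0,0,0],[60,-27,-22,1,0,0,0],[60,-27,-22,1,0,0,0],[60,-27,-22,1,0,0,0],[60,-27,-22,1,0,0,0]]]}}

```text
time: 1.55
tcp_pos: [0.4939, 0.194, 0.2036]
orientation: [0.574, 3.088, 0.001]
contact_force: [0.7, 0.2, -0.9]
finger_gap: 0.0601
gripper_force: 0.0
```

{"fn": "jog_arm", "kwargs": {"deltas": [[[60,-27,-22,1,0,0,0],[60,-27,-22,1,0,0,0],[60,-27,-22,1,0,0,0],[60,-27,-20,0,0,0,0],[60,-20,-18,0,0,0,0]]]}}

```text
time: 1.97
tcp_pos: [0.5765, 0.0501, 0.2006]
orientation: [0.576, 3.088, -0.0]
contact_force: [0.2, -0.1, -0.1]
finger_gap: 0.0595
gripper_force: 0.0
```

{"fn": "jog_arm", "kwargs": {"deltas": [[[60,0,0,0,0,0,0],[60,0,0,0,0,0,0],[60,0,0,0,0,0,0]]]}}

```text
time: 2.22
tcp_pos: [0.5751, 0.0531, 0.2003]
orientation: [-0.574, -3.088, -0.0]
contact_force: [0.2, 0.3, 0.7]
finger_gap: 0.0601
gripper_force: 0.0
```

```bash
python3 go.py "(.575,.05,.113)"; python3 -c "
from rig import get_image
import cv2,numpy as np
a=get_image('top')['image'][90:250,220:420];b=get_image('scene')['image'][100:260,240:440]
cv2.imwrite('pics/g1.png',cv2.resize(np.vstack([b]),None,fx=3.5,fy=3.5))"
```

```text
t 2.22 tcp [0.5751 0.0531 0.2003] gap 0.0601 F [0.1922 0.315  0.6507] j [-0.522   0.2924  0.389   1.8605 -0.1295  1.0136  1.1238]
(.575,.05,.113) tool shift mm [-1.1 -2.9 87.3]
tool z [-0.0005  0.0002 -1.    ] yaw of y 68.93052073541945
```

View pics/g1.png

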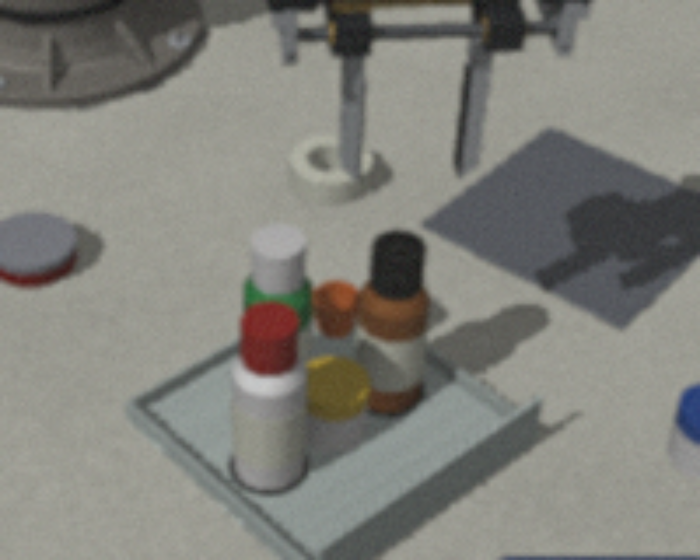

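The fingers straddle the line above the amber cap, with the gripper at about (410,100) and the cap at (397,250) in the crop. I'll lower and grip, keeping the descent gentle.

{"fn": "jog_arm", "kwargs": {"deltas": [[[60,-1,-3,18,0,0,0],[60,0,0,18,0,0,0],[60,0,0,18,0,0,0],[60,0,0,18,0,0,0],[60,0,0,15,0,0,0]]]}}

```text
time: 2.73
tcp_pos: [0.5746, 0.0507, 0.1125]
orientation: [-0.571, -3.089, -0.0]
contact_force: [0.2, 0.9, -0.3]
finger_gap: 0.0603
gripper_force: 0.0
```

{"fn": "jog_arm", "kwargs": {"deltas": [[[60,0,0,0,0,0,0],[60,0,0,0,0,0,0],[45,0,0,0,0,0,0],[40,0,0,0,0,0,0],[38,0,0,0,0,0,0]]]}}

```text
time: 3.15
tcp_pos: [0.5757, 0.0497, 0.1145]
orientation: [0.574, 3.087, 0.001]
contact_force: [-0.3, -0.3, -0.6]
finger_gap: 0.0436
gripper_force: 0.0
```

{"fn": "jog_arm", "kwargs": {"deltas": [[[34,0,0,0,0,0,0],[30,0,0,0,0,0,0],[30,0,0,0,0,0,0],[30,0,0,0,0,0,0],[30,0,0,0,0,0,0]]]}}

```text
time: 3.57
tcp_pos: [0.5758, 0.0496, 0.1141]
orientation: [0.574, 3.088, 0.001]
contact_force: [0.5, 1.3, 6.0]
finger_gap: 0.0357
gripper_force: 20.0
```

```bash
python3 go.py "(.575,.05,.2)" "(.49,.357,.2)" "(.49,.357,.111)"
```

```text
t 3.57 tcp [0.5758 0.0496 0.1141] gap 0.0357 F [0.4645 1.2885 6.0387] j [-0.4864  0.3962  0.3622  1.936  -0.185   0.8401  1.177 ]
(.575,.05,.2) tool shift mm [  0.8   0.1 -85.9]
(.49,.357,.2) tool shift mm [189.7 255.9   0. ]
(.49,.357,.111) tool shift mm [ 0.1 -0.1 89. ]
tool z [ 0.0011  0.0004 -1.    ] yaw of y 68.9295184038088
```

{"fn": "jog_arm", "kwargs": {"deltas": [[[30,0,0,-8,0,0,0],[30,0,0,-18,0,0,0],[30,0,0,-22,0,0,0],[30,0,0,-22,0,0,0],[30,6,8,-10,0,0,0]]]}}

```text
time: 3.98
tcp_pos: [0.5735, 0.0573, 0.1962]
orientation: [0.579, 3.085, 0.0]
contact_force: [0.7, -0.3, -2.7]
finger_gap: 0.0357
gripper_force: 19.9
```

{"fn": "jog_arm", "kwargs": {"deltas": [[[30,12,16,0,0,0,0],[30,16,22,0,0,0,0],[30,16,22,0,0,0,0],[30,16,22,0,0,0,0],[30,16,22,0,0,0,0]]]}}

```text
time: 4.4
tcp_pos: [0.5378, 0.1851, 0.1932]
orientation: [-0.574, -3.088, 0.0]
contact_force: [0.3, 0.2, -2.7]
finger_gap: 0.0355
gripper_force: 19.9
```

{"fn": "jog_arm", "kwargs": {"deltas": [[[30,16,22,0,0,0,0],[30,16,22,0,0,0,0],[30,16,22,0,0,0,0],[30,16,22,0,0,0,0],[30,16,22,0,0,0,0]]]}}

```text
time: 4.82
tcp_pos: [0.5025, 0.3165, 0.1932]
orientation: [-0.574, -3.088, 0.001]
contact_force: [0.8, 0.5, -2.5]
finger_gap: 0.0357
gripper_force: 19.9
```

{"fn": "jog_arm", "kwargs": {"deltas": [[[30,16,20,0,0,0,0],[30,12,14,0,0,0,0],[30,0,0,0,0,0,0],[30,0,0,0,0,0,0],[30,0,0,0,0,0,0]]]}}

```text
time: 5.23
tcp_pos: [0.4896, 0.3562, 0.1931]
orientation: [-0.575, -3.088, 0.001]
contact_force: [0.4, -0.2, -2.2]
finger_gap: 0.0357
gripper_force: 19.9
```

```bash
python3 go.py "(.49,.357,.113)"
```

```text
t 5.23 tcp [0.4896 0.3562 0.1931] gap 0.0357 F [ 0.3775 -0.2459 -2.2378] j [-0.9421  0.3383  0.2598  1.7992 -0.1     1.0178  0.5592]
(.49,.357,.113) tool shift mm [-0.1  0.9 80.1]
tool z [-0.0005 -0.0008 -1.    ] yaw of y 68.92160016444139
```

{"fn": "jog_arm", "kwargs": {"deltas": [[[30,0,1,15,0,0,0],[30,0,0,22,0,0,0],[30,0,0,20,0,0,0],[30,0,0,14,0,0,0],[30,0,0,7,0,0,0]]]}}

```text
time: 5.65
tcp_pos: [0.4899, 0.3558, 0.1136]
orientation: [-0.577, -3.087, 0.004]
contact_force: [0.5, -0.4, -2.2]
finger_gap: 0.0358
gripper_force: 19.9
```

{"fn": "jog_arm", "kwargs": {"deltas": [[[30,0,0,1,0,0,0],[30,0,0,1,0,0,0],[30,0,0,0,0,0,0],[30,0,0,0,0,0,0]]]}}

```text
time: 5.98
tcp_pos: [0.4908, 0.3577, 0.1144]
orientation: [0.575, 3.088, 0.002]
contact_force: [0.9, -0.4, -2.2]
finger_gap: 0.0355
gripper_force: 19.9
```

```bash
python3 go.py "(.49,.357,.113)"
```

```text
t 5.98 tcp [0.4908 0.3577 0.1144] gap 0.0355 F [ 0.9308 -0.4175 -2.17  ] j [-0.9235  0.4285  0.2406  1.8632 -0.1307  0.8639  0.5837]
(.49,.357,.113) tool shift mm [ 0.5 -1.   1.4]
tool z [ 0.0009  0.0009 -1.    ] yaw of y 68.90648411796582
```

Not yet touching (the load is still −2.2 N), so I'll step down 1 mm at a time.

{"fn": "jog_arm", "kwargs": {"deltas": [[[30,0,0,1,0,0,0],[30,0,0,1,0,0,0],[30,0,0,0,0,0,0],[30,0,0,0,0,0,0]]]}}

```text
time: 6.32
tcp_pos: [0.4907, 0.358, 0.112]
orientation: [0.574, 3.088, 0.002]
contact_force: [0.5, 0.5, 4.0]
finger_gap: 0.0358
gripper_force: 20.0
```

{"fn": "jog_arm", "kwargs": {"deltas": [[[30,0,0,1,0,0,0],[30,0,0,0,0,0,0],[30,0,0,0,0,0,0]]]}}

```text
time: 6.57
tcp_pos: [0.4912, 0.3586, 0.1117]
orientation: [0.574, 3.087, 0.004]
contact_force: [0.1, 2.0, 11.9]
finger_gap: 0.0358
gripper_force: 20.0
```

{"fn": "jog_arm", "kwargs": {"deltas": [[[44,0,0,-1,0,0,0],[60,0,0,0,0,0,0],[60,0,0,0,0,0,0],[60,0,0,-5,0,0,0],[60,0,0,-20,0,0,0]]]}}

```text
time: 6.98
tcp_pos: [0.489, 0.3564, 0.1343]
orientation: [-0.574, -3.086, 0.006]
contact_force: [-0.4, 0.8, 0.4]
finger_gap: 0.0598
gripper_force: 0.0
```

{"fn": "jog_arm", "kwargs": {"deltas": [[[60,0,0,-30,0,0,0],[60,0,0,-22,0,0,0],[60,0,0,-8,0,0,0],[60,0,0,0,0,0,0]]]}}

```text
time: 7.32
tcp_pos: [0.4912, 0.3581, 0.1987]
orientation: [0.574, 3.087, 0.004]
contact_force: [-0.6, 1.1, 0.5]
finger_gap: 0.0602
gripper_force: 0.0
```

```bash
python3 go.py "(.539,-.018,.2)" "(.539,-.018,.113)" "(.539,-.018,.193)" "(.439,.225,.193)" "(.439,.225,.1135)"
```

```text
t 7.32 tcp [0.4912 0.3581 0.1987] gap 0.0602 F [-0.6446  1.1109  0.5116] j [-0.9438  0.3343  0.2614  1.7916 -0.0998  1.0252  0.5582]
(.539,-.018,.2) tool shift mm [-179.9 -333.7   -2.1]
(.539,-.018,.113) tool shift mm [ 0.1 -0.3 87. ]
(.539,-.018,.193) tool shift mm [ -0.1   0.2 -80. ]
(.439,.225,.193) tool shift mm [180.7 190.8   0.3]
(.439,.225,.1135) tool shift mm [ 0.1 -0.2 79.5]
tool z [ 0.0022  0.0023 -1.    ] yaw of y 68.91487131512565
```

{"fn": "jog_arm", "kwargs": {"deltas": [[[60,-12,-22,0,0,0,0],[60,-12,-22,0,0,0,0],[60,-12,-22,0,0,0,0],[60,-12,-22,0,0,0,0],[60,-12,-22,0,0,0,0]]]}}

```text
time: 7.73
tcp_pos: [0.5061, 0.2318, 0.1951]
orientation: [-0.574, -3.087, 0.002]
contact_force: [-0.3, 0.5, -0.2]
finger_gap: 0.06
gripper_force: 0.0
```

{"fn": "jog_arm", "kwargs": {"deltas": [[[60,-12,-22,0,0,0,0],[60,-12,-22,0,0,0,0],[60,-12,-22,0,0,0,0],[60,-12,-22,0,0,0,0],[60,-12,-22,0,0,0,0]]]}}

```text
time: 8.15
tcp_pos: [0.5225, 0.1077, 0.1952]
orientation: [-0.574, -3.087, 0.002]
contact_force: [1.0, 0.9, 0.7]
finger_gap: 0.0602
gripper_force: 0.0
```

{"fn": "jog_arm", "kwargs": {"deltas": [[[60,-12,-22,0,0,0,0],[60,-12,-24,0,0,0,0],[60,-12,-24,0,0,0,0],[60,-12,-22,0,0,0,0],[60,-12,-22,0,0,0,0]]]}}

```text
time: 8.57
tcp_pos: [0.5375, -0.0202, 0.1953]
orientation: [-0.574, -3.087, 0.001]
contact_force: [0.3, 0.5, 0.1]
finger_gap: 0.0602
gripper_force: 0.0
```

{"fn": "jog_arm", "kwargs": {"deltas": [[[60,0,0,0,0,0,0],[60,0,0,0,0,0,0],[60,0,0,0,0,0,0]]]}}

```text
time: 8.82
tcp_pos: [0.5377, -0.0184, 0.1956]
orientation: [-0.574, -3.087, 0.001]
contact_force: [0.2, 0.6, -0.7]
finger_gap: 0.06
gripper_force: 0.0
```

```bash
python3 go.py "(.539,-.018,.114)"
```

```text
t 8.82 tcp [ 0.5377 -0.0184  0.1956] gap 0.06 F [ 0.1869  0.5985 -0.73  ] j [-0.4654  0.2329  0.4449  1.952  -0.1195  0.9834  1.2387]
(.539,-.018,.114) tool shift mm [-1.2  0.9 81.6]
tool z [-0.0014 -0.0002 -1.    ] yaw of y 68.92997619070432
```

{"fn": "jog_arm", "kwargs": {"deltas": [[[60,-1,1,16,0,0,0],[60,0,0,18,0,0,0],[60,0,0,18,0,0,0],[60,0,0,18,0,0,0],[60,0,0,12,0,0,0]]]}}

```text
time: 9.23
tcp_pos: [0.5386, -0.0169, 0.1125]
orientation: [-0.571, -3.087, 0.001]
contact_force: [-0.4, 0.5, -0.1]
finger_gap: 0.06
gripper_force: 0.0
```

{"fn": "jog_arm", "kwargs": {"deltas": [[[60,0,0,0,0,0,0],[60,0,0,0,0,0,0],[45,0,0,0,0,0,0],[40,0,0,0,0,0,0],[38,0,0,0,0,0,0]]]}}

```text
time: 9.65
tcp_pos: [0.54, -0.0182, 0.1153]
orientation: [0.574, 3.087, 0.001]
contact_force: [0.4, 0.0, 0.2]
finger_gap: 0.0436
gripper_force: 0.0
```

{"fn": "jog_arm", "kwargs": {"deltas": [[[34,0,0,0,0,0,0],[30,0,0,0,0,0,0],[30,0,0,0,0,0,0],[30,0,0,0,0,0,0],[30,0,0,0,0,0,0]]]}}

```text
time: 10.07
tcp_pos: [0.54, -0.0181, 0.115]
orientation: [0.574, 3.088, 0.001]
contact_force: [-0.9, 0.7, 6.5]
finger_gap: 0.0358
gripper_force: 20.0
```

```bash
python3 go.py "(.539,-.018,.193)" "(.439,.225,.193)" "(.439,.225,.1135)"
```

```text
t 10.07 tcp [ 0.54   -0.0181  0.115 ] gap 0.0358 F [-0.9037  0.7184  6.5401] j [-0.4287  0.3427  0.4165  2.0206 -0.1886  0.8134  1.2992]
(.539,-.018,.193) tool shift mm [  0.9  -0.2 -78. ]
(.439,.225,.193) tool shift mm [180.7 190.8  -0. ]
(.439,.225,.1135) tool shift mm [ 0.1 -0.1 79.5]
tool z [ 0.0011  0.0003 -1.    ] yaw of y 68.9243312317253
```

{"fn": "jog_arm", "kwargs": {"deltas": [[[30,0,0,-8,0,0,0],[30,0,0,-18,0,0,0],[30,0,0,-22,0,0,0],[30,0,0,-20,0,0,0],[30,6,6,-10,0,0,0]]]}}

```text
time: 10.48
tcp_pos: [0.5369, -0.012, 0.1951]
orientation: [0.577, 3.086, 0.0]
contact_force: [-0.5, -0.1, -2.3]
finger_gap: 0.0355
gripper_force: 20.0
```

{"fn": "jog_arm", "kwargs": {"deltas": [[[30,13,13,0,0,0,0],[30,18,19,0,0,0,0],[30,18,19,0,0,0,0],[30,18,19,0,0,0,0],[30,18,19,0,0,0,0]]]}}

```text
time: 10.9
tcp_pos: [0.4879, 0.1038, 0.1929]
orientation: [-0.575, -3.088, 0.0]
contact_force: [0.1, 0.2, -2.5]
finger_gap: 0.0359
gripper_force: 20.0
```

{"fn": "jog_arm", "kwargs": {"deltas": [[[30,18,19,0,0,0,0],[30,18,19,0,0,0,0],[30,18,19,0,0,0,0],[30,18,19,0,0,0,0],[30,12,13,0,0,0,0]]]}}

```text
time: 11.32
tcp_pos: [0.4411, 0.2183, 0.1929]
orientation: [-0.572, -3.089, -0.0]
contact_force: [0.3, 0.6, -1.2]
finger_gap: 0.0357
gripper_force: 20.0
```

{"fn": "jog_arm", "kwargs": {"deltas": [[[30,6,7,0,0,0,0],[30,0,0,0,0,0,0],[30,0,0,0,0,0,0],[30,0,0,0,0,0,0]]]}}

```text
time: 11.65
tcp_pos: [0.4398, 0.2237, 0.1925]
orientation: [0.577, 3.088, -0.001]
contact_force: [-0.2, -0.6, -2.0]
finger_gap: 0.0353
gripper_force: 20.0
```

```bash
python3 go.py "(.439,.225,.114)"
```

```text
t 11.65 tcp [0.4398 0.2237 0.1925] gap 0.0353 F [-0.1607 -0.575  -2.0193] j [-0.8488  0.1496  0.2743  2.0399 -0.0489  0.9584  0.6522]
(.439,.225,.114) tool shift mm [ 1.3  1.  78.5]
tool z [ 0.     -0.0005 -1.    ] yaw of y 68.83678148029483
```

{"fn": "jog_arm", "kwargs": {"deltas": [[[30,1,1,15,0,0,0],[30,0,0,22,0,0,0],[30,0,0,20,0,0,0],[30,0,0,13,0,0,0],[30,0,0,6,0,0,0]]]}}

```text
time: 12.07
tcp_pos: [0.4385, 0.2245, 0.1149]
orientation: [-0.577, -3.087, 0.003]
contact_force: [-0.1, -0.1, -1.8]
finger_gap: 0.0356
gripper_force: 20.0
```

{"fn": "jog_arm", "kwargs": {"deltas": [[[30,0,0,1,0,0,0],[30,0,0,1,0,0,0],[30,0,0,1,0,0,0],[30,0,0,0,0,0,0],[30,0,0,0,0,0,0]]]}}

```text
time: 12.48
tcp_pos: [0.439, 0.2265, 0.1141]
orientation: [0.575, 3.088, 0.001]
contact_force: [-0.1, 0.3, -2.3]
finger_gap: 0.0354
gripper_force: 20.0
```

```bash
python3 go.py "(.439,.225,.113)"
```

```text
t 12.48 tcp [0.439  0.2265 0.1141] gap 0.0354 F [-0.1103  0.2749 -2.3053] j [-0.8308  0.2594  0.2594  2.1127 -0.0939  0.7791  0.69  ]
(.439,.225,.113) tool shift mm [-0.5 -1.4  1.1]
tool z [ 0.0007  0.0006 -1.    ] yaw of y 68.92111528315088
```

{"fn": "jog_arm", "kwargs": {"deltas": [[[30,0,0,1,0,0,0],[30,0,0,0.5,0,0,0],[30,0,0,0,0,0,0],[30,0,0,0,0,0,0]]]}}

```text
time: 12.82
tcp_pos: [0.4394, 0.227, 0.1128]
orientation: [0.574, 3.088, 0.002]
contact_force: [-0.2, -0.4, 8.2]
finger_gap: 0.0357
gripper_force: 20.0
```

{"fn": "jog_arm", "kwargs": {"deltas": [[[44,0,0,-1,0,0,0],[60,0,0,0,0,0,0],[60,0,0,0,0,0,0],[60,0,0,-5,0,0,0],[60,0,0,-20,0,0,0]]]}}

```text
time: 13.23
tcp_pos: [0.4374, 0.2255, 0.1364]
orientation: [-0.574, -3.086, 0.005]
contact_force: [-0.9, 0.1, -0.1]
finger_gap: 0.0598
gripper_force: 0.0
```

{"fn": "jog_arm", "kwargs": {"deltas": [[[60,0,0,-30,0,0,0],[60,0,0,-22,0,0,0],[60,0,0,-8,0,0,0],[60,0,0,0,0,0,0]]]}}

```text
time: 13.57
tcp_pos: [0.4396, 0.2269, 0.1999]
orientation: [0.574, 3.087, 0.004]
contact_force: [-0.7, -0.3, -0.9]
finger_gap: 0.0601
gripper_force: 0.0
```

```bash
python3 go.py "(.606,-.0555,.2)" "(.606,-.0555,.113)"
```

```text
t 13.57 tcp [0.4396 0.2269 0.1999] gap 0.0601 F [-0.7088 -0.3282 -0.8994] j [-0.8557  0.1406  0.2751  2.0319 -0.0467  0.9714  0.6461]
(.606,-.0555,.2) tool shift mm [-256.9 -203.7   -0.3]
(.606,-.0555,.113) tool shift mm [ 0.1 -0.3 87. ]
tool z [ 0.0025  0.0023 -1.    ] yaw of y 68.92573519002663
```

{"fn": "jog_arm", "kwargs": {"deltas": [[[60,-19,-15,0,0,0,0],[60,-20,-16,0,0,0,0],[60,-20,-16,0,0,0,0],[60,-20,-16,0,0,0,0],[60,-20,-16,0,0,0,0]]]}}

```text
time: 13.98
tcp_pos: [0.5025, 0.1157, 0.1967]
orientation: [-0.574, -3.087, 0.002]
contact_force: [-0.1, 0.4, -0.2]
finger_gap: 0.0598
gripper_force: 0.0
```

{"fn": "jog_arm", "kwargs": {"deltas": [[[60,-20,-16,0,0,0,0],[60,-20,-16,0,0,0,0],[60,-20,-16,0,0,0,0],[60,-20,-16,0,0,0,0],[60,-20,-16,0,0,0,0]]]}}

```text
time: 14.4
tcp_pos: [0.5671, 0.0051, 0.1965]
orientation: [-0.574, -3.087, 0.001]
contact_force: [0.7, 1.4, 0.0]
finger_gap: 0.0599
gripper_force: 0.0
```

{"fn": "jog_arm", "kwargs": {"deltas": [[[60,-20,-16,0,0,0,0],[60,-20,-16,0,0,0,0],[60,-18,-13,0,0,0,0],[60,0,0,0,0,0,0],[60,0,0,0,0,0,0]]]}}

```text
time: 14.82
tcp_pos: [0.6047, -0.0576, 0.1963]
orientation: [-0.577, -3.086, 0.002]
contact_force: [-0.7, 0.5, -1.2]
finger_gap: 0.0599
gripper_force: 0.0
```

```bash
python3 go.py "(.606,-.0555,.114)"
```

```text
t 14.82 tcp [ 0.6047 -0.0576  0.1963] gap 0.0599 F [-0.6651  0.5058 -1.235 ] j [-0.3695  0.3562  0.4556  1.7996 -0.1789  1.0288  1.3553]
(.606,-.0555,.114) tool shift mm [-0.6  2.5 82.3]
tool z [-0.0022 -0.0009 -1.    ] yaw of y 68.80473913506806
```

{"fn": "jog_arm", "kwargs": {"deltas": [[[60,0,1,16,0,0,0],[60,0,0,18,0,0,0],[60,0,0,18,0,0,0],[60,0,0,18,0,0,0],[60,0,0,12,0,0,0]]]}}

```text
time: 15.23
tcp_pos: [0.6041, -0.0541, 0.1136]
orientation: [-0.572, -3.087, 0.0]
contact_force: [-0.7, 0.0, -0.6]
finger_gap: 0.0602
gripper_force: 0.0
```

{"fn": "jog_arm", "kwargs": {"deltas": [[[60,0,0,0,0,0,0],[60,0,0,0,0,0,0],[45,0,0,0,0,0,0],[40,0,0,0,0,0,0],[38,0,0,0,0,0,0]]]}}

```text
time: 15.65
tcp_pos: [0.606, -0.0554, 0.1169]
orientation: [0.574, 3.087, 0.001]
contact_force: [0.1, -0.4, 0.6]
finger_gap: 0.0434
gripper_force: 0.0
```

{"fn": "jog_arm", "kwargs": {"deltas": [[[34,0,0,0,0,0,0],[30,0,0,0,0,0,0],[30,0,0,0,0,0,0],[30,0,0,0,0,0,0],[30,0,0,0,0,0,0]]]}}

```text
time: 16.07
tcp_pos: [0.6061, -0.0553, 0.1166]
orientation: [0.574, 3.088, 0.001]
contact_force: [0.4, 0.6, 6.2]
finger_gap: 0.0357
gripper_force: 20.0
```

```bash
python3 go.py "(.606,-.0555,.2)" "(.530,.266,.2)"
```

```text
t 16.07 tcp [ 0.6061 -0.0553  0.1166] gap 0.0357 F [0.396  0.588  6.2057] j [-0.3402  0.4476  0.4218  1.867  -0.2335  0.8742  1.3986]
(.606,-.0555,.2) tool shift mm [ -0.1  -0.1 -83.4]
(.530,.266,.2) tool shift mm [186.5 272.7  -0. ]
tool z [ 0.0011  0.0003 -1.    ] yaw of y 68.93155919191479
```

{"fn": "jog_arm", "kwargs": {"deltas": [[[30,0,0,-8,0,0,0],[30,0,0,-18,0,0,0],[30,0,0,-22,0,0,0],[30,0,0,-22,0,0,0],[30,6,8,-10,0,0,0]]]}}

```text
time: 16.48
tcp_pos: [0.6035, -0.0479, 0.1987]
orientation: [0.578, 3.085, -0.001]
contact_force: [0.1, 0.2, -3.3]
finger_gap: 0.0353
gripper_force: 20.0
```

{"fn": "jog_arm", "kwargs": {"deltas": [[[30,12,17,0,0,0,0],[30,16,23,0,0,0,0],[30,16,23,0,0,0,0],[30,16,23,0,0,0,0],[30,16,23,0,0,0,0]]]}}

```text
time: 16.9
tcp_pos: [0.5699, 0.0849, 0.1957]
orientation: [-0.574, -3.088, 0.0]
contact_force: [1.2, -0.1, -3.5]
finger_gap: 0.0356
gripper_force: 20.0
```

{"fn": "jog_arm", "kwargs": {"deltas": [[[30,16,23,0,0,0,0],[30,16,23,0,0,0,0],[30,16,23,0,0,0,0],[30,16,23,0,0,0,0],[30,16,23,0,0,0,0]]]}}

```text
time: 17.32
tcp_pos: [0.5364, 0.2209, 0.1957]
orientation: [-0.574, -3.088, 0.001]
contact_force: [0.3, 0.0, -3.4]
finger_gap: 0.0357
gripper_force: 20.0
```

{"fn": "jog_arm", "kwargs": {"deltas": [[[30,14,24,0,0,0,0],[30,10,17,0,0,0,0],[30,0,0,0,0,0,0],[30,0,0,0,0,0,0],[30,0,0,0,0,0,0]]]}}

```text
time: 17.73
tcp_pos: [0.5297, 0.2656, 0.1957]
orientation: [-0.575, -3.088, 0.001]
contact_force: [0.1, 0.1, -3.8]
finger_gap: 0.0356
gripper_force: 20.0
```

```bash
python3 go.py "(.530,.266,.1155)"
```

```text
t 17.73 tcp [0.5297 0.2656 0.1957] gap 0.0356 F [ 0.09    0.0682 -3.7802] j [-0.8438  0.3191  0.3353  1.8292 -0.1214  1.0141  0.743 ]
(.530,.266,.1155) tool shift mm [-0.1  0.5 80.2]
tool z [-0.0005 -0.0008 -1.    ] yaw of y 68.91725670239352
```

{"fn": "jog_arm", "kwargs": {"deltas": [[[30,0,0,15,0,0,0],[30,0,0,22,0,0,0],[30,0,0,20,0,0,0],[30,0,0,14,0,0,0],[30,0,0,7,0,0,0]]]}}

```text
time: 18.15
tcp_pos: [0.5295, 0.2644, 0.1161]
orientation: [-0.577, -3.087, 0.003]
contact_force: [-0.4, 0.4, -2.8]
finger_gap: 0.0358
gripper_force: 20.0
```

{"fn": "jog_arm", "kwargs": {"deltas": [[[30,0,0,1,0,0,0],[30,0,0,1,0,0,0],[30,0,0,1,0,0,0],[30,0,0,0,0,0,0],[30,0,0,0,0,0,0]]]}}

```text
time: 18.57
tcp_pos: [0.5305, 0.2662, 0.1157]
orientation: [0.575, 3.088, 0.001]
contact_force: [0.3, -1.1, -2.7]
finger_gap: 0.0355
gripper_force: 20.0
```

{"fn": "jog_arm", "kwargs": {"deltas": [[[30,0,0,1,0,0,0],[30,0,0,0.5,0,0,0],[30,0,0,0,0,0,0],[30,0,0,0,0,0,0]]]}}

```text
time: 18.9
tcp_pos: [0.5308, 0.2667, 0.1145]
orientation: [0.574, 3.087, 0.002]
contact_force: [-0.5, 0.9, 5.2]
finger_gap: 0.0354
gripper_force: 20.0
```

Contact. Releasing, rising, and opening wide for the jar.

{"fn": "jog_arm", "kwargs": {"deltas": [[[44,0,0,-1,0,0,0],[60,0,0,0,0,0,0],[60,0,0,0,0,0,0],[60,0,0,-5,0,0,0],[60,0,0,-20,0,0,0]]]}}

```text
time: 19.32
tcp_pos: [0.5288, 0.2654, 0.1376]
orientation: [-0.574, -3.086, 0.005]
contact_force: [-0.6, -0.1, -1.0]
finger_gap: 0.0595
gripper_force: 0.0
```

{"fn": "jog_arm", "kwargs": {"deltas": [[[60,0,0,-30,0,0,0],[60,0,0,-22,0,0,0],[60,0,0,-8,0,0,0],[60,0,0,0,0,0,0]]]}}

```text
time: 19.65
tcp_pos: [0.5311, 0.2666, 0.2016]
orientation: [0.574, 3.086, 0.004]
contact_force: [-0.3, -0.4, -0.4]
finger_gap: 0.06
gripper_force: 0.0
```

```bash
python3 go.py "(.5926,-.0012,.2)"; python3 -c "
from rig import get_image
import cv2,numpy as np
g=get_image('scene')['image'];cv2.imwrite('pics/s2.png',cv2.resize(g[90:270,240:480],None,fx=3.3,fy=3.3,interpolation=2))"
```

```text
t 19.65 tcp [0.5311 0.2666 0.2016] gap 0.06 F [-0.2817 -0.3534 -0.3736] j [-0.8458  0.3133  0.3376  1.8229 -0.1206  1.0218  0.7422]
(.5926,-.0012,.2) tool shift mm [-153.7 -227.8    1.2]
tool z [ 0.0027  0.0021 -1.    ] yaw of y 68.91798915634244
```

View pics/s2.png

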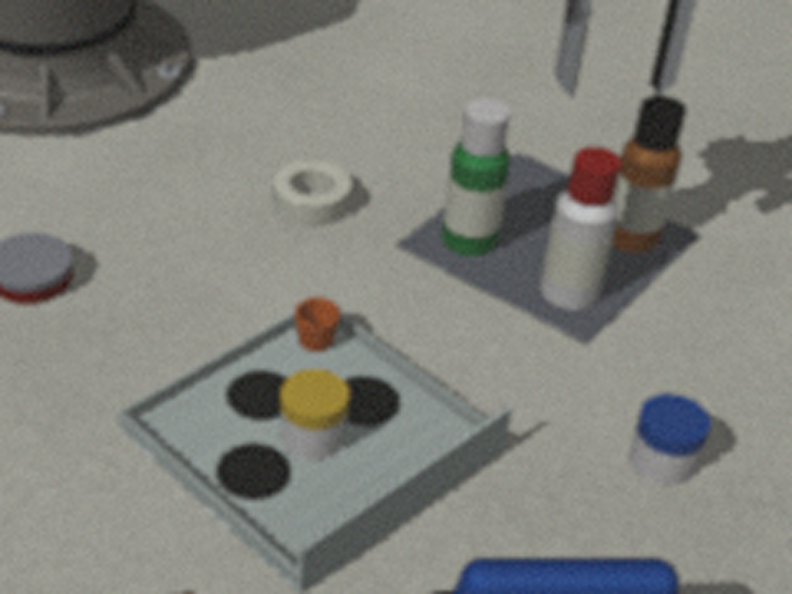

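All three bottles stand upright on the mat: green (478,180), white (580,230), amber (650,180). The jar at (315,410) is free, and the three pads show at (260,393), (367,401) and (254,470). I'll measure the pads and lid from both views now that they are clear.

Run:
```python
from vis import *
np.set_printoptions(precision=4,suppress=True)
res={}
for n,(x0,y0,x1,y1) in(('top',(275,140,366,225)),('scene',(283,185,395,255))):
    g=get_image(n);P=proj(g);im=g['image'][y0:y1,x0:x1];h=cv2.cvtColor(im,cv2.COLOR_BGR2HSV)
    for nm,m,z in(('dark',cv2.inRange(h[...,2],0,48),.005),('yellow',cv2.inRange(h,(18,120,60),(35,255,255)),.05)):
        for k in cv2.findContours(m,0,1)[0]:
            if cv2.contourArea(k)<60: continue
            q=cv2.convexHull(k);w=np.float32([onz(P,p[0]+[x0,y0],z) for p in q])
            (c,r)=cv2.minEnclosingCircle(w);M=cv2.moments(w);print(n,nm,cv2.contourArea(k),'centroid',np.array([M['m10'],M['m01']])/M['m00'],'circ',np.array(c),r)
```

```text
top yellow 230.0 centroid [ 0.5919 -0.0015] circ [ 0.5919 -0.0015] 0.02322050929069519
scene dark 209.5 centroid [ 0.6044 -0.054 ] circ [ 0.6041 -0.0539] 0.024123040959239006
scene dark 133.5 centroid [0.5772 0.0552] circ [0.5751 0.0512] 0.02403871715068817
scene dark 132.0 centroid [ 0.5344 -0.0192] circ [ 0.5364 -0.0163] 0.022971821948885918
scene yellow 265.0 centroid [ 0.5969 -0.0037] circ [ 0.5978 -0.0024] 0.028685567900538445
```

{"fn": "jog_arm", "kwargs": {"deltas": [[[75,-14,-22,0,0,0,0],[85,-15,-23,0,0,0,0],[85,-15,-23,0,0,0,0],[85,-15,-23,0,0,0,0],[85,-15,-23,0,0,0,0]]]}}

```text
time: 20.22
tcp_pos: [0.5576, 0.1317, 0.198]
orientation: [-0.574, -3.087, 0.002]
contact_force: [1.0, 0.6, 0.7]
finger_gap: 0.0851
gripper_force: 0.0
```

{"fn": "jog_arm", "kwargs": {"deltas": [[[85,-16,-23,0,0,0,0],[85,-16,-23,0,0,0,0],[85,-16,-23,0,0,0,0],[85,-16,-23,0,0,0,0],[85,-16,-22,0,0,0,0]]]}}

```text
time: 20.63
tcp_pos: [0.5912, -0.0036, 0.198]
orientation: [-0.574, -3.087, 0.002]
contact_force: [0.8, -0.0, -0.1]
finger_gap: 0.0852
gripper_force: 0.0
```

{"fn": "jog_arm", "kwargs": {"deltas": [[[85,0,0,0,0,0,0],[85,0,0,0,0,0,0],[85,0,0,0,0,0,0]]]}}

```text
time: 20.88
tcp_pos: [0.5912, -0.0014, 0.1983]
orientation: [-0.574, -3.087, 0.001]
contact_force: [-0.6, 0.7, -0.6]
finger_gap: 0.085
gripper_force: 0.0
```

```bash
python3 go.py "(.5926,-.0012,.026)"
```

```text
t 20.88 tcp [ 0.5912 -0.0014  0.1983] gap 0.085 F [-0.5854  0.6722 -0.5652] j [-0.4642  0.3247  0.446   1.8337 -0.162   1.0209  1.2498]
(.5926,-.0012,.026) tool shift mm [ -1.5   0.8 172.3]
tool z [-0.0019 -0.0002 -1.    ] yaw of y 68.9323376146347
```

{"fn": "jog_arm", "kwargs": {"deltas": [[[85,-1,0,15,0,0,0],[85,0,0,22,0,0,0],[85,0,0,22,0,0,0],[85,0,0,22,0,0,0],[85,0,0,20,0,0,0]]]}}

```text
time: 21.3
tcp_pos: [0.5921, -0.0006, 0.0968]
orientation: [-0.571, -3.088, -0.0]
contact_force: [-0.5, 0.4, -0.5]
finger_gap: 0.0851
gripper_force: 0.0
```

{"fn": "jog_arm", "kwargs": {"deltas": [[[85,0,0,20,0,0,0],[85,0,0,18,0,0,0],[85,0,0,15,0,0,0],[85,0,0,10,0,0,0],[85,0,0,7,0,0,0]]]}}

```text
time: 21.72
tcp_pos: [0.592, -0.0012, 0.027]
orientation: [-0.572, -3.087, 0.0]
contact_force: [0.8, 0.3, -0.2]
finger_gap: 0.0849
gripper_force: 0.0
```

{"fn": "jog_arm", "kwargs": {"deltas": [[[85,0,0,0,0,0,0],[85,0,0,0,0,0,0],[65,0,0,0,0,0,0],[56,0,0,0,0,0,0],[52,0,0,0,0,0,0]]]}}

```text
time: 22.13
tcp_pos: [0.5932, -0.0023, 0.0292]
orientation: [0.574, 3.088, 0.001]
contact_force: [-0.7, 0.8, 0.0]
finger_gap: 0.0685
gripper_force: 0.0
```

{"fn": "jog_arm", "kwargs": {"deltas": [[[48,0,0,0,0,0,0],[42,0,0,0,0,0,0],[42,0,0,0,0,0,0],[42,0,0,0,0,0,0],[42,0,0,0,0,0,0]]], "squeeze": 12}}

```text
time: 22.55
tcp_pos: [0.5929, -0.0023, 0.0287]
orientation: [0.575, 3.088, 0.0]
contact_force: [0.2, 0.2, 3.7]
finger_gap: 0.048
gripper_force: 12.0
```

```bash
python3 go.py "(.592,-.0012,.11)" "(.4573,-.323,.11)" "(.4573,-.323,.026)"
```

```text
t 22.55 tcp [ 0.5929 -0.0023  0.0287] gap 0.048 F [0.222  0.1903 3.7337] j [-0.3822  0.5454  0.3596  1.9491 -0.2887  0.6965  1.3557]
(.592,-.0012,.11) tool shift mm [  1.2   0.8 -81.3]
(.4573,-.323,.11) tool shift mm [  10.  -348.7   -0.1]
(.4573,-.323,.026) tool shift mm [ 0. -0. 84.]
tool z [ 0.0002  0.0001 -1.    ] yaw of y 68.92249192292225
```

{"fn": "jog_arm", "kwargs": {"deltas": [[[42,0,0,-8,0,0,0],[42,0,0,-18,0,0,0],[42,0,0,-22,0,0,0],[42,0,0,-22,0,0,0],[42,0,-8,-10,0,0,0]]]}}

```text
time: 22.97
tcp_pos: [0.5912, -0.0088, 0.1112]
orientation: [0.572, 3.087, 0.002]
contact_force: [1.4, 0.1, -0.2]
finger_gap: 0.0478
gripper_force: 12.0
```

{"fn": "jog_arm", "kwargs": {"deltas": [[[42,0,-18,0,0,0,0],[42,1,-25,0,0,0,0],[42,1,-25,0,0,0,0],[42,1,-25,0,0,0,0],[42,1,-25,0,0,0,0]]]}}

```text
time: 23.38
tcp_pos: [0.5426, -0.12, 0.1084]
orientation: [-0.575, -3.088, 0.0]
contact_force: [1.3, -0.3, -1.1]
finger_gap: 0.0476
gripper_force: 12.0
```

{"fn": "jog_arm", "kwargs": {"deltas": [[[42,1,-25,0,0,0,0],[42,1,-25,0,0,0,0],[42,1,-25,0,0,0,0],[42,1,-25,0,0,0,0],[42,1,-25,0,0,0,0]]]}}

```text
time: 23.8
tcp_pos: [0.4928, -0.2348, 0.1084]
orientation: [-0.575, -3.088, 0.0]
contact_force: [-0.0, 0.1, -1.0]
finger_gap: 0.0478
gripper_force: 12.0
```

{"fn": "jog_arm", "kwargs": {"deltas": [[[42,1,-25,0,0,0,0],[42,1,-25,0,0,0,0],[42,1,-22,0,0,0,0],[42,1,-15,0,0,0,0],[42,0,-8,0,0,0,0]]]}}

```text
time: 24.22
tcp_pos: [0.4543, -0.3228, 0.1085]
orientation: [-0.579, -3.087, 0.001]
contact_force: [0.1, -0.1, -1.0]
finger_gap: 0.0475
gripper_force: 12.0
```

{"fn": "jog_arm", "kwargs": {"deltas": [[[42,0,0,0,0,0,0],[42,0,0,0,0,0,0],[42,0,0,0,0,0,0]]]}}

```text
time: 24.47
tcp_pos: [0.4567, -0.3195, 0.1083]
orientation: [-0.573, -3.089, -0.001]
contact_force: [0.3, -0.0, -1.1]
finger_gap: 0.0479
gripper_force: 12.0
```

```bash
python3 go.py "(.4573,-.323,.11)" "(.4573,-.323,.029)"
```

```text
t 24.47 tcp [ 0.4567 -0.3195  0.1083] gap 0.0479 F [ 0.2835 -0.0349 -1.1245] j [ 0.1029  0.3904  0.4872  1.9902 -0.247   0.8184  1.9334]
(.4573,-.323,.11) tool shift mm [-1.8 -3.1 -1.7]
(.4573,-.323,.029) tool shift mm [-0. -0. 81.]
tool z [-0.0002  0.0005 -1.    ] yaw of y 68.99241606319558
```

{"fn": "jog_arm", "kwargs": {"deltas": [[[42,-2,-3,15,0,0,0],[42,0,0,20,0,0,0],[42,0,0,20,0,0,0],[42,0,0,14,0,0,0],[42,0,0,7,0,0,0]]]}}

```text
time: 24.88
tcp_pos: [0.4569, -0.3224, 0.0307]
orientation: [-0.571, -3.087, -0.001]
contact_force: [-0.3, -0.1, -0.0]
finger_gap: 0.0477
gripper_force: 12.0
```

{"fn": "jog_arm", "kwargs": {"deltas": [[[42,0,0,2,0,0,0],[42,0,0,1,0,0,0],[42,0,0,1,0,0,0],[42,0,0,0,0,0,0],[42,0,0,0,0,0,0]]]}}

```text
time: 25.3
tcp_pos: [0.4574, -0.3242, 0.0292]
orientation: [0.574, 3.088, -0.0]
contact_force: [-0.5, 0.5, -0.6]
finger_gap: 0.0478
gripper_force: 12.0
```

```bash
python3 go.py "(.4573,-.323,.0275)"
```

```text
t 25.3 tcp [ 0.4574 -0.3242  0.0292] gap 0.0478 F [-0.5263  0.4998 -0.5631] j [ 0.1684  0.5136  0.4227  2.026  -0.3323  0.6665  2.0095]
(.4573,-.323,.0275) tool shift mm [0.6 1.1 1.7]
tool z [ 0.001  -0.0004 -1.    ] yaw of y 68.93090063249204
```

{"fn": "jog_arm", "kwargs": {"deltas": [[[42,0,0,1,0,0,0],[42,0,0,1,0,0,0],[42,0,0,0,0,0,0],[42,0,0,0,0,0,0]]]}}

```text
time: 25.63
tcp_pos: [0.4575, -0.3243, 0.0271]
orientation: [0.574, 3.087, -0.0]
contact_force: [0.5, 1.9, 9.0]
finger_gap: 0.0476
gripper_force: 12.0
```

{"fn": "jog_arm", "kwargs": {"deltas": [[[56,0,0,-1,0,0,0],[75,0,0,0,0,0,0],[75,0,0,0,0,0,0],[75,0,0,-5,0,0,0],[75,0,0,-20,0,0,0]]]}}

```text
time: 26.05
tcp_pos: [0.4557, -0.3232, 0.0509]
orientation: [-0.574, -3.085, -0.001]
contact_force: [-0.6, 0.2, 0.2]
finger_gap: 0.0742
gripper_force: 0.0
```

{"fn": "jog_arm", "kwargs": {"deltas": [[[75,0,0,-30,0,0,0],[70,0,0,-30,0,0,0],[60,0,0,-30,0,0,0],[60,0,0,-30,0,0,0],[60,0,0,-28,0,0,0]]]}}

```text
time: 26.47
tcp_pos: [0.4567, -0.3242, 0.2025]
orientation: [0.575, 3.088, -0.0]
contact_force: [1.0, 0.1, -0.1]
finger_gap: 0.0601
gripper_force: 0.0
```

{"fn": "jog_arm", "kwargs": {"deltas": [[[60,0,0,0,0,0,0],[60,0,0,0,0,0,0]]]}}

```text
time: 26.63
tcp_pos: [0.4577, -0.3244, 0.2021]
orientation: [0.574, 3.086, -0.0]
contact_force: [-0.0, 0.3, -1.5]
finger_gap: 0.0599
gripper_force: 0.0
```

```bash
python3 go.py "(.5308,.2667,.2)" "(.5308,.2667,.1145)" "(.5308,.2667,.2)" "(.606,-.0555,.2)"
python3 - <<'E'
from vis import *
for n in('scene','top'):
    g=get_image(n);cv2.imwrite(f'pics/{n}3.png',g['image'])
a=cv2.imread('pics/scene3.png')[120:280,140:480];b=cv2.imread('pics/top3.png')[110:280,150:490]
cv2.imwrite('pics/m3.png',cv2.resize(np.vstack([a,b]),None,fx=1.75,fy=1.75,interpolation=2))
E
```

```text
t 26.63 tcp [ 0.4577 -0.3244  0.2021] gap 0.0599 F [-0.0203  0.3333 -1.4669] j [ 0.0535  0.2737  0.5408  1.9037 -0.1667  1.0051  1.8703]
(.5308,.2667,.2) tool shift mm [144.2 577.8   1.8]
(.5308,.2667,.1145) tool shift mm [ 0.3 -0.  85.5]
(.5308,.2667,.2) tool shift mm [ -0.3   0.  -85.5]
(.606,-.0555,.2) tool shift mm [-186.  -273.6    0.5]
tool z [ 0.0029 -0.0008 -1.    ] yaw of y 68.93252632971334
```

View pics/m3.png

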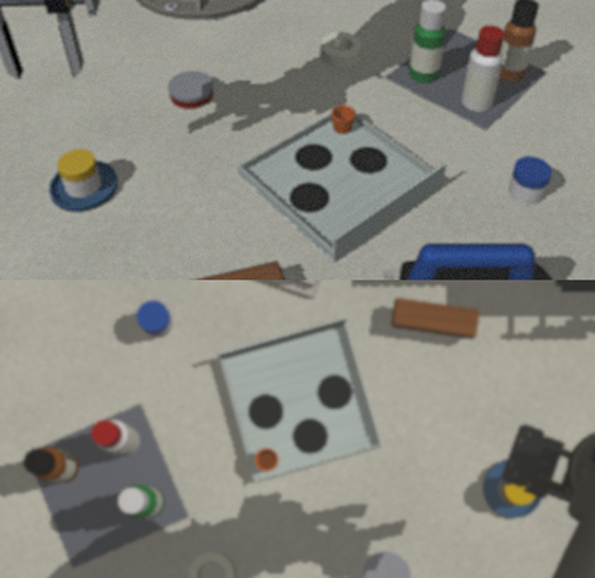

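The jar sits centred in the dish (82,180 in the upper half), the bottles stand on the mat, and all pads are clear. I'll measure the pads from both saved views, then go for the white bottle.

Run:
```python
from vis import *
np.set_printoptions(precision=4,suppress=True)
for n,(x0,y0,x1,y1) in(('top',(275,140,366,225)),('scene',(290,190,380,250))):
    g=get_image(n);P=proj(g);im=cv2.imread(f'pics/{n}3.png')[y0:y1,x0:x1]
    m=cv2.inRange(cv2.cvtColor(im,cv2.COLOR_BGR2GRAY),0,75)
    for k in cv2.findContours(m,0,1)[0]:
        M=cv2.moments(k)
        if M['m00']<90 or M['m00']>900: continue
        print(n,M['m00'],onz(P,(M['m10']/M['m00']+x0,M['m01']/M['m00']+y0),.005))
```

```text
top 226.0 [ 0.5382 -0.0179]
top 226.0 [0.5764 0.0499]
top 221.0 [ 0.6063 -0.0556]
scene 250.0 [ 0.6052 -0.0545]
scene 203.0 [0.5747 0.0518]
scene 197.5 [ 0.5368 -0.0169]
```

{"fn": "jog_arm", "kwargs": {"deltas": [[[60,4,20,0,0,0,0],[60,7,28,0,0,0,0],[60,7,28,0,0,0,0],[60,7,28,0,0,0,0],[60,7,28,0,0,0,0]]]}}

```text
time: 27.25
tcp_pos: [0.4741, -0.1881, 0.1996]
orientation: [-0.575, -3.087, 0.001]
contact_force: [0.1, 0.3, 1.0]
finger_gap: 0.06
gripper_force: 0.0
```

{"fn": "jog_arm", "kwargs": {"deltas": [[[60,7,28,0,0,0,0],[60,7,28,0,0,0,0],[60,7,28,0,0,0,0],[60,7,28,0,0,0,0],[60,7,28,0,0,0,0]]]}}

```text
time: 27.67
tcp_pos: [0.4917, -0.0448, 0.1996]
orientation: [-0.574, -3.087, 0.001]
contact_force: [0.2, 0.2, -0.4]
finger_gap: 0.06
gripper_force: 0.0
```

{"fn": "jog_arm", "kwargs": {"deltas": [[[60,7,28,0,0,0,0],[60,7,28,0,0,0,0],[60,7,28,0,0,0,0],[60,7,28,0,0,0,0],[60,7,28,0,0,0,0]]]}}

```text
time: 28.08
tcp_pos: [0.5095, 0.0983, 0.1995]
orientation: [-0.575, -3.087, 0.002]
contact_force: [1.0, -0.4, -0.2]
finger_gap: 0.0598
gripper_force: 0.0
```

{"fn": "jog_arm", "kwargs": {"deltas": [[[60,7,28,0,0,0,0],[60,7,28,0,0,0,0],[60,7,28,0,0,0,0],[60,7,28,0,0,0,0],[60,7,28,0,0,0,0]]]}}

```text
time: 28.5
tcp_pos: [0.5272, 0.2414, 0.1993]
orientation: [-0.575, -3.087, 0.002]
contact_force: [-0.1, -1.0, 0.2]
finger_gap: 0.0597
gripper_force: 0.0
```

{"fn": "jog_arm", "kwargs": {"deltas": [[[60,7,20,0,0,0,0],[60,0,6,0,0,0,0],[60,0,0,0,0,0,0],[60,0,0,0,0,0,0]]]}}

```text
time: 28.83
tcp_pos: [0.5303, 0.2659, 0.1995]
orientation: [-0.575, -3.087, 0.003]
contact_force: [-0.4, 0.1, -0.0]
finger_gap: 0.0597
gripper_force: 0.0
```

```bash
python3 go.py "(.5308,.2667,.113)"
```

```text
t 28.83 tcp [0.5303 0.2659 0.1995] gap 0.0597 F [-0.4321  0.1403 -0.0488] j [-0.734   0.3096  0.198   1.8165 -0.0696  1.0241  0.6936]
(.5308,.2667,.113) tool shift mm [-0.2  1.  86.5]
tool z [-0.0013 -0.0014 -1.    ] yaw of y 68.89463039740984
```

{"fn": "jog_arm", "kwargs": {"deltas": [[[60,0,1,16,0,0,0],[60,0,0,20,0,0,0],[60,0,0,20,0,0,0],[60,0,0,18,0,0,0],[60,0,0,12,0,0,0]]]}}

```text
time: 29.25
tcp_pos: [0.5304, 0.2657, 0.1128]
orientation: [-0.577, -3.087, 0.003]
contact_force: [-0.0, -0.1, -0.1]
finger_gap: 0.0597
gripper_force: 0.0
```

{"fn": "jog_arm", "kwargs": {"deltas": [[[60,0,0,0,0,0,0],[60,0,0,0,0,0,0],[45,0,0,0,0,0,0],[40,0,0,0,0,0,0],[38,0,0,0,0,0,0]]]}}

```text
time: 29.67
tcp_pos: [0.5313, 0.2682, 0.1155]
orientation: [0.575, 3.088, 0.002]
contact_force: [0.1, 0.4, -0.6]
finger_gap: 0.0436
gripper_force: 0.0
```

{"fn": "jog_arm", "kwargs": {"deltas": [[[34,0,0,0,0,0,0],[30,0,0,0,0,0,0],[30,0,0,0,0,0,0],[30,0,0,0,0,0,0],[30,0,0,0,0,0,0]]], "squeeze": 20}}

```text
time: 30.08
tcp_pos: [0.5312, 0.268, 0.1151]
orientation: [0.575, 3.088, 0.001]
contact_force: [-1.3, -1.1, 7.0]
finger_gap: 0.0354
gripper_force: 20.0
```

```bash
python3 go.py "(.5308,.2667,.2)" "(.606,-.0555,.2)"
```

```text
t 30.08 tcp [0.5312 0.268  0.1151] gap 0.0354 F [-1.3054 -1.138   7.0368] j [-0.7194  0.406   0.1817  1.8878 -0.0945  0.8552  0.7127]
(.5308,.2667,.2) tool shift mm [ -0.1  -1.3 -84.9]
(.606,-.0555,.2) tool shift mm [-186.1 -273.6   -0. ]
tool z [ 0.0007  0.0003 -1.    ] yaw of y 68.9173972985805
```

{"fn": "jog_arm", "kwargs": {"deltas": [[[30,0,0,-8,0,0,0],[30,0,0,-18,0,0,0],[30,0,0,-22,0,0,0],[30,0,0,-22,0,0,0],[30,-6,-8,-10,0,0,0]]]}}

```text
time: 30.5
tcp_pos: [0.5337, 0.2604, 0.1972]
orientation: [0.571, 3.088, 0.004]
contact_force: [0.4, 0.7, -3.3]
finger_gap: 0.0357
gripper_force: 20.0
```

{"fn": "jog_arm", "kwargs": {"deltas": [[[30,-12,-17,0,0,0,0],[30,-16,-23,0,0,0,0],[30,-16,-23,0,0,0,0],[30,-16,-23,0,0,0,0],[30,-16,-23,0,0,0,0]]]}}

```text
time: 30.92
tcp_pos: [0.5652, 0.1272, 0.1943]
orientation: [-0.575, -3.088, 0.001]
contact_force: [0.4, -0.4, -2.5]
finger_gap: 0.0357
gripper_force: 20.0
```

{"fn": "jog_arm", "kwargs": {"deltas": [[[30,-16,-23,0,0,0,0],[30,-16,-23,0,0,0,0],[30,-16,-23,0,0,0,0],[30,-16,-23,0,0,0,0],[30,-16,-23,0,0,0,0]]]}}

```text
time: 31.33
tcp_pos: [0.5983, -0.009, 0.1942]
orientation: [-0.575, -3.088, 0.0]
contact_force: [0.4, -0.7, -2.8]
finger_gap: 0.0357
gripper_force: 20.0
```

{"fn": "jog_arm", "kwargs": {"deltas": [[[30,-14,-25,0,0,0,0],[30,-10,-18,0,0,0,0],[30,0,0,0,0,0,0],[30,0,0,0,0,0,0],[30,0,0,0,0,0,0]]]}}

```text
time: 31.75
tcp_pos: [0.6051, -0.0553, 0.1942]
orientation: [-0.574, -3.088, -0.0]
contact_force: [-0.1, -0.6, -2.5]
finger_gap: 0.0356
gripper_force: 20.0
```

```bash
python3 go.py "(.606,-.0555,.118)"
```

```text
t 31.75 tcp [ 0.6051 -0.0553  0.1942] gap 0.0356 F [-0.1217 -0.6386 -2.5477] j [-0.2762  0.3455  0.3307  1.7967 -0.1296  1.0213  1.3071]
(.606,-.0555,.118) tool shift mm [-0.9  0.2 76.2]
tool z [-0.0007  0.0003 -1.    ] yaw of y 68.92263804197216
```

{"fn": "jog_arm", "kwargs": {"deltas": [[[30,0,0,15,0,0,0],[30,0,0,20,0,0,0],[30,0,0,20,0,0,0],[30,0,0,13,0,0,0],[30,0,0,7,0,0,0]]]}}

```text
time: 32.17
tcp_pos: [0.6046, -0.0544, 0.1177]
orientation: [-0.572, -3.087, 0.0]
contact_force: [-0.7, 0.3, -3.1]
finger_gap: 0.0354
gripper_force: 20.0
```

{"fn": "jog_arm", "kwargs": {"deltas": [[[30,0,0,1,0,0,0],[30,0,0,1,0,0,0],[30,0,0,1,0,0,0],[30,0,0,0,0,0,0],[30,0,0,0,0,0,0]]]}}

```text
time: 32.58
tcp_pos: [0.6059, -0.0555, 0.1171]
orientation: [0.574, 3.088, 0.0]
contact_force: [-0.4, -0.4, -2.9]
finger_gap: 0.0355
gripper_force: 20.0
```

{"fn": "jog_arm", "kwargs": {"deltas": [[[30,0,0,1,0,0,0],[30,0,0,0.5,0,0,0],[30,0,0,0,0,0,0],[30,0,0,0,0,0,0]]]}}

```text
time: 32.92
tcp_pos: [0.6065, -0.0559, 0.1167]
orientation: [0.575, 3.086, 0.001]
contact_force: [-4.7, -0.9, 14.9]
finger_gap: 0.0354
gripper_force: 20.0
```

{"fn": "jog_arm", "kwargs": {"deltas": [[[44,0,0,-1,0,0,0],[60,0,0,0,0,0,0],[60,0,0,0,0,0,0],[60,0,0,-5,0,0,0],[60,0,0,-20,0,0,0]]]}}

```text
time: 33.33
tcp_pos: [0.604, -0.0553, 0.139]
orientation: [-0.574, -3.085, 0.002]
contact_force: [-0.2, -0.1, 0.6]
finger_gap: 0.0598
gripper_force: 0.0
```

{"fn": "jog_arm", "kwargs": {"deltas": [[[60,0,0,-30,0,0,0],[60,0,0,-22,0,0,0],[60,0,0,-8,0,0,0],[60,0,0,0,0,0,0]]]}}

```text
time: 33.67
tcp_pos: [0.6066, -0.0555, 0.2032]
orientation: [0.574, 3.085, 0.001]
contact_force: [-0.2, 1.2, -0.2]
finger_gap: 0.0599
gripper_force: 0.0
```

```bash
python3 go.py "(.4394,.227,.2)"
```

```text
t 33.67 tcp [ 0.6066 -0.0555  0.2032] gap 0.0599 F [-0.17    1.2088 -0.1824] j [-0.2793  0.3367  0.3344  1.7876 -0.127   1.0348  1.3053]
(.4394,.227,.2) tool shift mm [257.6 203.5   2.7]
tool z [ 0.0034  0.0003 -1.    ] yaw of y 68.92597918309218
```

{"fn": "jog_arm", "kwargs": {"deltas": [[[60,19,15,0,0,0,0],[60,20,16,0,0,0,0],[60,20,16,0,0,0,0],[60,20,16,0,0,0,0],[60,20,16,0,0,0,0]]]}}

```text
time: 34.08
tcp_pos: [0.5402, 0.0547, 0.1997]
orientation: [-0.574, -3.087, 0.001]
contact_force: [0.7, -0.5, -0.1]
finger_gap: 0.0601
gripper_force: 0.0
```

{"fn": "jog_arm", "kwargs": {"deltas": [[[60,20,16,0,0,0,0],[60,20,16,0,0,0,0],[60,20,16,0,0,0,0],[60,20,16,0,0,0,0],[60,20,16,0,0,0,0]]]}}

```text
time: 34.5
tcp_pos: [0.4756, 0.1652, 0.1998]
orientation: [-0.574, -3.087, 0.002]
contact_force: [0.7, -0.1, -0.7]
finger_gap: 0.0604
gripper_force: 0.0
```

{"fn": "jog_arm", "kwargs": {"deltas": [[[60,20,16,0,0,0,0],[60,20,16,0,0,0,0],[60,19,13,0,0,0,0],[60,0,0,0,0,0,0],[60,0,0,0,0,0,0]]]}}

```text
time: 34.92
tcp_pos: [0.4372, 0.2282, 0.2]
orientation: [-0.571, -3.088, 0.002]
contact_force: [0.5, -1.6, -0.1]
finger_gap: 0.0599
gripper_force: 0.0
```

{"fn": "jog_arm", "kwargs": {"deltas": [[[60,0,0,0,0,0,0]]]}}

```text
time: 35.0
tcp_pos: [0.4381, 0.2269, 0.2002]
orientation: [-0.575, -3.088, 0.002]
contact_force: [-0.1, -0.4, 1.0]
finger_gap: 0.0599
gripper_force: 0.0
```

```bash
python3 go.py "(.4392,.227,.113)"
```

```text
t 35.0 tcp [0.4381 0.2269 0.2002] gap 0.0599 F [-0.1193 -0.4094  0.9846] j [-0.742   0.1413  0.1468  2.0248 -0.0245  0.9784  0.62  ]
(.4392,.227,.113) tool shift mm [-1.   0.6 87.2]
tool z [-0.0008 -0.0009 -1.    ] yaw of y 68.91800592022997
```

{"fn": "jog_arm", "kwargs": {"deltas": [[[60,-1,0,16,0,0,0],[60,0,0,20,0,0,0],[60,0,0,20,0,0,0],[60,0,0,18,0,0,0],[60,0,0,13,0,0,0]]]}}

```text
time: 35.42
tcp_pos: [0.4391, 0.2256, 0.1122]
orientation: [-0.577, -3.087, 0.002]
contact_force: [0.6, 0.1, -0.3]
finger_gap: 0.0599
gripper_force: 0.0
```

{"fn": "jog_arm", "kwargs": {"deltas": [[[60,0,0,0,0,0,0],[60,0,0,0,0,0,0],[45,0,0,0,0,0,0],[40,0,0,0,0,0,0],[38,0,0,0,0,0,0]]]}}

```text
time: 35.83
tcp_pos: [0.4396, 0.2274, 0.1148]
orientation: [0.575, 3.088, 0.001]
contact_force: [0.1, -0.9, -0.0]
finger_gap: 0.0435
gripper_force: 0.0
```

{"fn": "jog_arm", "kwargs": {"deltas": [[[34,0,0,0,0,0,0],[30,0,0,0,0,0,0],[30,0,0,0,0,0,0],[30,0,0,0,0,0,0],[30,0,0,0,0,0,0]]]}}

```text
time: 36.25
tcp_pos: [0.4394, 0.2274, 0.1145]
orientation: [0.574, 3.088, 0.001]
contact_force: [-1.4, -1.2, 7.4]
finger_gap: 0.0361
gripper_force: 20.0
```

```bash
python3 go.py "(.539,-.018,.2)"
```

```text
t 36.25 tcp [0.4394 0.2274 0.1145] gap 0.0361 F [-1.4105 -1.2275  7.4411] j [-0.7285  0.2564  0.1391  2.1048 -0.0499  0.7825  0.6444]
(.539,-.018,.2) tool shift mm [-181.2 -193.1  -85.5]
tool z [ 0.0007  0.0005 -1.    ] yaw of y 68.9260056389607
```

{"fn": "jog_arm", "kwargs": {"deltas": [[[30,0,0,-8,0,0,0],[30,0,0,-18,0,0,0],[30,0,0,-22,0,0,0],[30,0,0,-22,0,0,0],[30,-6,-6,-12,0,0,0]]]}}

```text
time: 36.67
tcp_pos: [0.4425, 0.2209, 0.1986]
orientation: [0.572, 3.088, 0.003]
contact_force: [-0.0, 0.5, -1.5]
finger_gap: 0.0359
gripper_force: 20.0
```

{"fn": "jog_arm", "kwargs": {"deltas": [[[30,-13,-14,0,0,0,0],[30,-18,-19,0,0,0,0],[30,-18,-19,0,0,0,0],[30,-18,-19,0,0,0,0],[30,-18,-19,0,0,0,0]]]}}

```text
time: 37.08
tcp_pos: [0.4896, 0.1038, 0.1965]
orientation: [0.574, 3.089, 0.0]
contact_force: [0.8, -0.3, -1.3]
finger_gap: 0.0358
gripper_force: 20.0
```

{"fn": "jog_arm", "kwargs": {"deltas": [[[30,-18,-19,0,0,0,0],[30,-18,-19,0,0,0,0],[30,-18,-19,0,0,0,0],[30,-18,-19,0,0,0,0],[30,-12,-13,0,0,0,0]]]}}

```text
time: 37.5
tcp_pos: [0.5363, -0.0107, 0.1965]
orientation: [0.577, 3.088, -0.001]
contact_force: [1.1, 0.9, -2.0]
finger_gap: 0.0356
gripper_force: 20.0
```

{"fn": "jog_arm", "kwargs": {"deltas": [[[30,-6,-8,0,0,0,0],[30,0,0,0,0,0,0],[30,0,0,0,0,0,0],[30,0,0,0,0,0,0]]]}}

```text
time: 37.83
tcp_pos: [0.5382, -0.0166, 0.196]
orientation: [-0.573, -3.088, -0.001]
contact_force: [0.3, 0.4, -1.7]
finger_gap: 0.0354
gripper_force: 20.0
```

```bash
python3 go.py "(.5395,-.018,.1175)"
```

```text
t 37.83 tcp [ 0.5382 -0.0166  0.196 ] gap 0.0354 F [ 0.3484  0.4393 -1.7245] j [-0.3776  0.2261  0.3371  1.9466 -0.0897  0.9835  1.2056]
(.5395,-.018,.1175) tool shift mm [-1.8 -0.8 78.5]
tool z [-0.0004  0.0004 -1.    ] yaw of y 68.99527467781785
```

{"fn": "jog_arm", "kwargs": {"deltas": [[[30,-1,-1,15,0,0,0],[30,0,0,20,0,0,0],[30,0,0,20,0,0,0],[30,0,0,15,0,0,0],[30,0,0,8,0,0,0]]]}}

```text
time: 38.25
tcp_pos: [0.538, -0.0177, 0.1164]
orientation: [-0.571, -3.087, 0.0]
contact_force: [-2.9, -1.7, 16.9]
finger_gap: 0.0353
gripper_force: 20.0
```

{"fn": "jog_arm", "kwargs": {"deltas": [[[30,0,0,1,0,0,0],[30,0,0,1,0,0,0],[30,0,0,1,0,0,0],[30,0,0,0,0,0,0],[30,0,0,0,0,0,0]]]}}

```text
time: 38.67
tcp_pos: [0.5395, -0.019, 0.1156]
orientation: [0.574, 3.088, 0.001]
contact_force: [0.5, 0.1, 0.6]
finger_gap: 0.036
gripper_force: 20.0
```

{"fn": "jog_arm", "kwargs": {"deltas": [[[30,0,0,0.5,0,0,0],[30,0,0,0,0,0,0],[30,0,0,0,0,0,0]]]}}

```text
time: 38.92
tcp_pos: [0.5398, -0.0191, 0.1155]
orientation: [0.574, 3.087, 0.001]
contact_force: [-2.2, 0.5, 10.7]
finger_gap: 0.0358
gripper_force: 20.0
```

{"fn": "jog_arm", "kwargs": {"deltas": [[[44,0,0,-1,0,0,0],[60,0,0,0,0,0,0],[60,0,0,0,0,0,0],[60,0,0,-5,0,0,0],[60,0,0,-20,0,0,0]]]}}

```text
time: 39.33
tcp_pos: [0.5376, -0.0192, 0.1388]
orientation: [-0.574, -3.085, 0.002]
contact_force: [0.2, 0.5, 0.4]
finger_gap: 0.0596
gripper_force: 0.0
```

{"fn": "jog_arm", "kwargs": {"deltas": [[[60,0,0,-30,0,0,0],[60,0,0,-22,0,0,0],[60,0,0,-8,0,0,0],[60,0,0,0,0,0,0]]]}}

```text
time: 39.67
tcp_pos: [0.5401, -0.0191, 0.2025]
orientation: [0.574, 3.086, 0.002]
contact_force: [-0.3, 0.2, -0.4]
finger_gap: 0.0601
gripper_force: 0.0
```

```bash
python3 go.py "(.4912,.3585,.2)"
```

```text
t 39.67 tcp [ 0.5401 -0.0191  0.2025] gap 0.0601 F [-0.3059  0.1534 -0.3742] j [-0.378   0.2203  0.3428  1.9384 -0.0884  0.9939  1.2081]
(.4912,.3585,.2) tool shift mm [181.5 334.8   2.6]
tool z [ 0.0033  0.0007 -1.    ] yaw of y 68.92348561568166
```

{"fn": "jog_arm", "kwargs": {"deltas": [[[60,12,22,0,0,0,0],[60,13,24,0,0,0,0],[60,13,24,0,0,0,0],[60,13,24,0,0,0,0],[60,13,24,0,0,0,0]]]}}

```text
time: 40.08
tcp_pos: [0.5208, 0.115, 0.1991]
orientation: [-0.574, -3.087, 0.001]
contact_force: [-0.0, 0.5, -0.4]
finger_gap: 0.0604
gripper_force: 0.0
```

{"fn": "jog_arm", "kwargs": {"deltas": [[[60,13,24,0,0,0,0],[60,13,24,0,0,0,0],[60,13,24,0,0,0,0],[60,13,24,0,0,0,0],[60,13,24,0,0,0,0]]]}}

```text
time: 40.5
tcp_pos: [0.5034, 0.2503, 0.199]
orientation: [-0.574, -3.087, 0.002]
contact_force: [0.5, -0.5, -0.1]
finger_gap: 0.0599
gripper_force: 0.0
```

{"fn": "jog_arm", "kwargs": {"deltas": [[[60,13,24,0,0,0,0],[60,13,24,0,0,0,0],[60,13,24,0,0,0,0],[60,13,25,0,0,0,0],[60,0,0,0,0,0,0]]]}}

```text
time: 40.92
tcp_pos: [0.4881, 0.3639, 0.1985]
orientation: [-0.565, -3.088, -0.0]
contact_force: [-1.6, 0.2, -0.0]
finger_gap: 0.06
gripper_force: 0.0
```

{"fn": "jog_arm", "kwargs": {"deltas": [[[60,0,0,0,0,0,0],[60,0,0,0,0,0,0]]]}}

```text
time: 41.08
tcp_pos: [0.4905, 0.3576, 0.1992]
orientation: [-0.575, -3.088, 0.003]
contact_force: [0.7, -0.2, 1.2]
finger_gap: 0.0604
gripper_force: 0.0
```

```bash
python3 go.py "(.4912,.3585,.1125)"
```

```text
t 41.08 tcp [0.4905 0.3576 0.1992] gap 0.0604 F [ 0.6527 -0.2053  1.1872] j [-0.8537  0.3309  0.1473  1.7834 -0.0551  1.0333  0.5169]
(.4912,.3585,.1125) tool shift mm [-0.4  1.3 86.7]
tool z [-0.0013 -0.0016 -1.    ] yaw of y 68.91721881329693
```

{"fn": "jog_arm", "kwargs": {"deltas": [[[60,0,1,16,0,0,0],[60,0,0,20,0,0,0],[60,0,0,20,0,0,0],[60,0,0,18,0,0,0],[60,0,0,13,0,0,0]]]}}

```text
time: 41.5
tcp_pos: [0.4909, 0.3574, 0.1116]
orientation: [-0.577, -3.087, 0.003]
contact_force: [0.6, 0.0, -0.5]
finger_gap: 0.0601
gripper_force: 0.0
```

{"fn": "jog_arm", "kwargs": {"deltas": [[[60,0,0,0,0,0,0],[60,0,0,0,0,0,0],[45,0,0,0,0,0,0],[40,0,0,0,0,0,0],[38,0,0,0,0,0,0]]]}}

```text
time: 41.92
tcp_pos: [0.4915, 0.3595, 0.1144]
orientation: [0.575, 3.088, 0.002]
contact_force: [0.3, 0.7, 0.5]
finger_gap: 0.043
gripper_force: 0.0
```

{"fn": "jog_arm", "kwargs": {"deltas": [[[34,0,0,0,0,0,0],[30,0,0,0,0,0,0],[30,0,0,0,0,0,0],[30,0,0,0,0,0,0],[30,0,0,0,0,0,0]]]}}

```text
time: 42.33
tcp_pos: [0.4914, 0.3595, 0.1141]
orientation: [0.574, 3.088, 0.001]
contact_force: [-0.7, -1.7, 6.5]
finger_gap: 0.0355
gripper_force: 20.0
```

```bash
python3 go.py "(.5758,.0497,.2)"
```

```text
t 42.33 tcp [0.4914 0.3595 0.1141] gap 0.0355 F [-0.6863 -1.6718  6.4936] j [-0.8422  0.4253  0.1339  1.8544 -0.0723  0.8658  0.5297]
(.5758,.0497,.2) tool shift mm [-190.2 -258.7  -86. ]
tool z [ 0.0006  0.0005 -1.    ] yaw of y 68.92402681623619
```

{"fn": "jog_arm", "kwargs": {"deltas": [[[30,0,0,-8,0,0,0],[30,0,0,-18,0,0,0],[30,0,0,-22,0,0,0],[30,0,0,-22,0,0,0],[30,-6,-8,-12,0,0,0]]]}}

```text
time: 42.75
tcp_pos: [0.4936, 0.3517, 0.198]
orientation: [0.571, 3.088, 0.004]
contact_force: [0.0, 1.0, -2.4]
finger_gap: 0.0357
gripper_force: 20.0
```

{"fn": "jog_arm", "kwargs": {"deltas": [[[30,-12,-16,0,0,0,0],[30,-16,-22,0,0,0,0],[30,-16,-22,0,0,0,0],[30,-16,-22,0,0,0,0],[30,-16,-22,0,0,0,0]]]}}

```text
time: 43.17
tcp_pos: [0.5273, 0.2233, 0.1954]
orientation: [-0.575, -3.088, 0.001]
contact_force: [0.7, 0.3, -3.3]
finger_gap: 0.0358
gripper_force: 20.0
```

{"fn": "jog_arm", "kwargs": {"deltas": [[[30,-16,-22,0,0,0,0],[30,-16,-22,0,0,0,0],[30,-16,-22,0,0,0,0],[30,-16,-22,0,0,0,0],[30,-16,-22,0,0,0,0]]]}}

```text
time: 43.58
tcp_pos: [0.5622, 0.0918, 0.1955]
orientation: [-0.575, -3.088, 0.0]
contact_force: [0.5, 0.9, -2.8]
finger_gap: 0.0355
gripper_force: 20.0
```

{"fn": "jog_arm", "kwargs": {"deltas": [[[30,-16,-22,0,0,0,0],[30,-12,-15,0,0,0,0],[30,0,0,0,0,0,0],[30,0,0,0,0,0,0],[30,0,0,0,0,0,0]]]}}

```text
time: 44.0
tcp_pos: [0.5748, 0.0495, 0.1953]
orientation: [-0.574, -3.088, -0.0]
contact_force: [0.2, 0.7, -2.0]
finger_gap: 0.0357
gripper_force: 20.0
```

```bash
python3 go.py "(.5758,.0497,.118)"
```

```text
t 44.0 tcp [0.5748 0.0495 0.1953] gap 0.0357 F [ 0.163   0.6648 -2.0446] j [-0.4322  0.29    0.2856  1.8621 -0.096   1.0033  1.0968]
(.5758,.0497,.118) tool shift mm [-0.9  0.5 77.3]
tool z [-0.0005  0.0002 -1.    ] yaw of y 68.92293644091843
```

{"fn": "jog_arm", "kwargs": {"deltas": [[[30,0,0,15,0,0,0],[30,0,0,20,0,0,0],[30,0,0,20,0,0,0],[30,0,0,14,0,0,0],[30,0,0,7,0,0,0]]]}}

```text
time: 44.42
tcp_pos: [0.5739, 0.0504, 0.1176]
orientation: [-0.572, -3.087, 0.001]
contact_force: [-0.0, -0.1, -2.6]
finger_gap: 0.0358
gripper_force: 20.0
```

{"fn": "jog_arm", "kwargs": {"deltas": [[[30,0,0,1,0,0,0],[30,0,0,1,0,0,0],[30,0,0,1,0,0,0],[30,0,0,0,0,0,0],[30,0,0,0,0,0,0]]]}}

```text
time: 44.83
tcp_pos: [0.5756, 0.0495, 0.1172]
orientation: [0.574, 3.088, 0.001]
contact_force: [-0.4, 0.2, -1.7]
finger_gap: 0.0356
gripper_force: 20.0
```

{"fn": "jog_arm", "kwargs": {"deltas": [[[30,0,0,1,0,0,0],[30,0,0,1,0,0,0],[30,0,0,0,0,0,0],[30,0,0,0,0,0,0]]]}}

```text
time: 45.17
tcp_pos: [0.5763, 0.0494, 0.116]
orientation: [0.575, 3.086, 0.002]
contact_force: [-3.1, -0.9, 15.1]
finger_gap: 0.0357
gripper_force: 20.0
```

{"fn": "jog_arm", "kwargs": {"deltas": [[[44,0,0,-1,0,0,0],[60,0,0,0,0,0,0],[60,0,0,0,0,0,0],[60,0,0,-5,0,0,0],[60,0,0,-20,0,0,0]]]}}

```text
time: 45.58
tcp_pos: [0.5737, 0.0493, 0.1386]
orientation: [-0.574, -3.085, 0.003]
contact_force: [0.0, 0.2, -0.1]
finger_gap: 0.0598
gripper_force: 0.0
```

{"fn": "jog_arm", "kwargs": {"deltas": [[[60,0,0,-30,0,0,0],[60,0,0,-30,0,0,0],[60,8,15,-10,0,0,0],[60,12,25,0,0,0,0],[60,12,25,0,0,0,0]]]}}

```text
time: 46.0
tcp_pos: [0.5692, 0.1218, 0.212]
orientation: [0.577, 3.086, 0.002]
contact_force: [-0.4, -0.3, -0.4]
finger_gap: 0.06
gripper_force: 0.0
```

{"fn": "jog_arm", "kwargs": {"deltas": [[[60,12,25,0,0,0,0],[60,12,25,0,0,0,0],[60,12,25,0,0,0,0],[60,12,25,0,0,0,0],[60,8,15,0,0,0,0]]]}}

```text
time: 46.42
tcp_pos: [0.5571, 0.2522, 0.2107]
orientation: [-0.571, -3.089, -0.001]
contact_force: [-0.4, 0.2, 0.7]
finger_gap: 0.0599
gripper_force: 0.0
```

{"fn": "jog_arm", "kwargs": {"deltas": [[[60,0,0,0,0,0,0],[60,0,0,0,0,0,0],[60,0,0,0,0,0,0]]]}}

```text
time: 46.67
tcp_pos: [0.558, 0.248, 0.2106]
orientation: [0.576, 3.088, -0.001]
contact_force: [-0.1, -0.3, 0.1]
finger_gap: 0.0602
gripper_force: 0.0
```

Run:
```python
from vis import *
np.set_printoptions(precision=4,suppress=True)
for n in('scene','top'):
    g=get_image(n);cv2.imwrite(f'pics/{n}4.png',g['image'])
a=cv2.imread('pics/scene4.png')[150:280,150:460];b=cv2.imread('pics/top4.png')[115:255,160:470]
d=[cv2.absdiff(cv2.imread(f'pics/{n}4.png'),cv2.imread(f'pics/{n}0.png'))[r].max(2) for n,r in(('scene',np.s_[155:270,270:400]),('top',np.s_[125:235,255:385]))]
print('diff px >40 near tray:',[int((x>40).sum()) for x in d])
cv2.imwrite('pics/m4.png',cv2.resize(np.vstack([a,b]),None,fx=2.1,fy=2.1,interpolation=2))
```

```text
diff px >40 near tray: [256, 322]
```

View pics/m4.png

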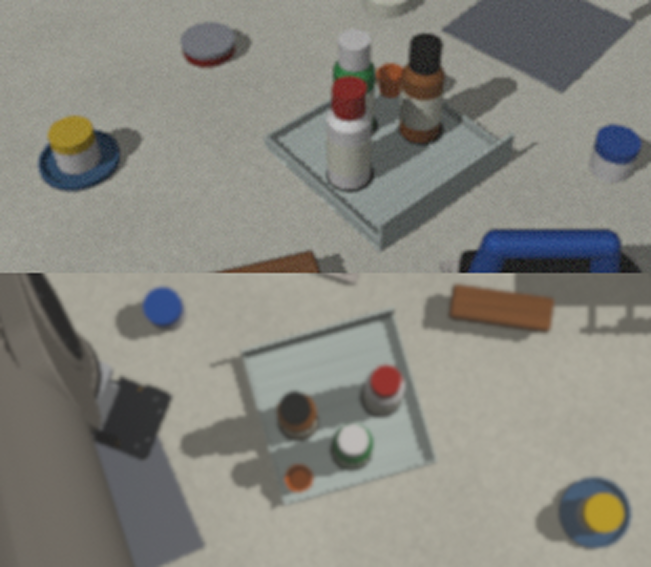

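All three bottles are back upright on their own pads, with caps at (383,380), (295,408) and (352,440) in the lower half. The jar sits in the dish at (603,512) and the bystanders are where they were, so I'm handing in.

```bash
python3 -c "
from rig import hand_in;print(hand_in())"
```

```text
the job is handed in; nothing more can be done
None
```

I handed the job in at about 47 s of the 147 s limit; no verdict came back. In the last pictures all three bottles stand upright on their own pads, the yellow-lidded jar sits in the blue dish, and the blue-lidded jar, orange cup and brush look unmoved.

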